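String apple rings on a skewer and hang them in the drying rack

TASK

The cored apple rings standing in the wooden slicing guide are to be dried. Take the empty skewer by its handle, run it through the core holes of all four rings where they stand, lift them out together on it and lay the skewer in the empty pair of notches of the wire drying rack, so that it rests in both wire ends with the rings hanging between them. Do not touch the fruit with the gripper, and do not disturb the skewer already hanging there or the things round about.

Things in the scene. Friction and masses are not known exactly. Their poses are not given: they have to be found in the camera images.
- skewer: Empty skewer, lying flat with its shaft level 8 mm above the worktop. Dark wooden handle 85 mm long, 20 wide (y), 16 thick (z); round steel shaft 6 mm thick, 200 long, pointed over the last 15. Origin on the axis at the front of the handle; x runs to the point (middle of the handle: x = -42 mm), z up. Steel collar 15 mm across round the shaft's first 7 mm. 95 g, balanced near the handle front
- skewer_tip (a point): The point of the empty skewer, on its axis, 200 mm ahead of its origin
- skewer_mid (a point): The middle of the empty skewer's useful length, on its axis, 95 mm ahead of its origin
- slicing_guide: Fixed light wooden guide, 104 (x) by 128 (y) by 64 mm high; origin under its centre. Four rings stand on edge in slots at y = -22.5, -7.5, 7.5, 22.5 mm on a shallow V bed, 12 mm high in the middle, between two rows of fingers (tops 64 mm up, 16 to 46 mm either side of the middle plane). The 32 mm channel between the rows is open at both ends and above: the skewer can run along y and be lifted out
- apple_ring_1: Loose apple slice, cream with red skin, 62 mm across, 8 mm thick, about 24 g, with a round core hole 20 mm across; stands on edge in the guide's slot nearest its -y end, with 2.5 mm of play. Origin in the centre of the hole, y along the hole's axis. At the start the hole's centre is 46 mm above the worktop
- apple_ring_2: As apple_ring_1 but 70 mm in diameter, with the same 20 mm hole, in the second slot; hole centre at about 50 mm
- apple_ring_3: As apple_ring_1 but 75 mm in diameter, with the same 20 mm hole, in the third slot; hole centre at about 53 mm
- apple_ring_4: As apple_ring_1 but 67 mm in diameter, with the same 20 mm hole, in the slot nearest the guide's +y end; hole centre at about 48 mm
- drying_rack: Fixed wire drying rack: drip tray 194 (x) by 174 (y) by 16 mm, with upright wire ends 90 mm high at y = -80 and +80 mm; origin under its centre. Each end has two notches in its top wire, at x = -46 mm (empty) and +46 mm (taken). A notch is 24 mm wide at the top, 8 at the bottom between the axes of its 5 mm wire. A skewer in a pair runs along y, its axis 73.5 mm above the worktop
- free_notch (a point): The point halfway between the two empty notches, on the line where the axis of a skewer lying in them runs (rack frame x -46 mm, y 0, height 73.5 mm); same axes as the rack
- loaded_skewer: Second skewer of the same kind, already carrying four apple rings (fixed to it, up to 74 mm across, reaching 44 mm below its axis), lying loose in the rack's other notches with its handle to the rack's -y side. Origin and axes as for the empty skewer. 190 g. To be left alone
- jam_jar: Bystander: glass jar of red jam with a red lid, 65 mm across, 86 mm high; origin under its centre
- mug: Bystander: cream mug with flowers, 82 mm across, 94 mm high, with a handle; origin under the middle of mug and handle
- egg_timer: Bystander: red and white kitchen timer, 62 mm across, 54 mm high; origin under its centre
There are look-alikes about, which are no part of the job. Leave any blue look-alike of the slicing_guide alone.

How it is judged:
On the way, in this order (a step that is already met when the one before it is completed fails the run):
1. the skewer's shaft runs through all four apple rings while they stand in the slicing guide (x of apple_ring_1 in the frame of skewer between 0.008 and 0.192 m and y of apple_ring_1 in the frame of skewer between -0.012 and 0.012 m and z of apple_ring_1 in the frame of skewer between -0.012 and 0.012 m and angle between the y axis of each of apple_ring_1, apple_ring_2, apple_ring_3, apple_ring_4 and the x axis of skewer, either way round below 0.9 rad and x of apple_ring_2 in the frame of skewer between 0.008 and 0.192 m and y of apple_ring_2 in the frame of skewer between -0.012 and 0.012 m and z of apple_ring_2 in the frame of skewer between -0.012 and 0.012 m and x of apple_ring_3 in the frame of skewer between 0.008 and 0.192 m and y of apple_ring_3 in the frame of skewer between -0.012 and 0.012 m and z of apple_ring_3 in the frame of skewer between -0.012 and 0.012 m and x of apple_ring_4 in the frame of skewer between 0.008 and 0.192 m and y of apple_ring_4 in the frame of skewer between -0.012 and 0.012 m and z of apple_ring_4 in the frame of skewer between -0.012 and 0.012 m and z of each of apple_ring_1, apple_ring_2, apple_ring_3, apple_ring_4 in the frame of slicing_guide below 0.062 m), for 0.2 s.
2. all four rings, still on the skewer, are lifted clear of the guide together (each ring's centre more than 95 mm above the worktop) (x of apple_ring_1 in the frame of skewer between 0.008 and 0.192 m and y of apple_ring_1 in the frame of skewer between -0.012 and 0.012 m and z of apple_ring_1 in the frame of skewer between -0.012 and 0.012 m and angle between the y axis of each of apple_ring_1, apple_ring_2, apple_ring_3, apple_ring_4 and the x axis of skewer, either way round below 0.9 rad and x of apple_ring_2 in the frame of skewer between 0.008 and 0.192 m and y of apple_ring_2 in the frame of skewer between -0.012 and 0.012 m and z of apple_ring_2 in the frame of skewer between -0.012 and 0.012 m and x of apple_ring_3 in the frame of skewer between 0.008 and 0.192 m and y of apple_ring_3 in the frame of skewer between -0.012 and 0.012 m and z of apple_ring_3 in the frame of skewer between -0.012 and 0.012 m and x of apple_ring_4 in the frame of skewer between 0.008 and 0.192 m and y of apple_ring_4 in the frame of skewer between -0.012 and 0.012 m and z of apple_ring_4 in the frame of skewer between -0.012 and 0.012 m and height (world z) of each of apple_ring_1, apple_ring_2, apple_ring_3, apple_ring_4 above 0.095 m), for 0.2 s.
At the end, for the whole second after the job is handed in: Skewer at rest in the empty notches: handle front and point within 10 mm of the notch line and 6 mm of the resting height, its middle within 22 mm of the rack's. All four rings on the shaft (centres within 12 mm of its axis), between the wire ends, at rest (x of apple_ring_1 in the frame of skewer between 0.008 and 0.192 m and y of apple_ring_1 in the frame of skewer between -0.012 and 0.012 m and z of apple_ring_1 in the frame of skewer between -0.012 and 0.012 m and angle between the y axis of each of apple_ring_1, apple_ring_2, apple_ring_3, apple_ring_4 and the x axis of skewer, either way round below 0.9 rad and x of apple_ring_2 in the frame of skewer between 0.008 and 0.192 m and y of apple_ring_2 in the frame of skewer between -0.012 and 0.012 m and z of apple_ring_2 in the frame of skewer between -0.012 and 0.012 m and x of apple_ring_3 in the frame of skewer between 0.008 and 0.192 m and y of apple_ring_3 in the frame of skewer between -0.012 and 0.012 m and z of apple_ring_3 in the frame of skewer between -0.012 and 0.012 m and x of apple_ring_4 in the frame of skewer between 0.008 and 0.192 m and y of apple_ring_4 in the frame of skewer between -0.012 and 0.012 m and z of apple_ring_4 in the frame of skewer between -0.012 and 0.012 m and y of skewer_mid in the frame of drying_rack between -0.022 and 0.022 m and x of skewer in the frame of drying_rack between -0.056 and -0.036 m and z of skewer in the frame of drying_rack between 0.0675 and 0.0795 m and x of skewer_tip in the frame of drying_rack between -0.056 and -0.036 m and z of skewer_tip in the frame of drying_rack between 0.0675 and 0.0795 m and y of apple_ring_1 in the frame of drying_rack between -0.078 and 0.078 m and linear speed of each of apple_ring_1, apple_ring_2, apple_ring_3, apple_ring_4 below 0.03 m/s and y of apple_ring_2 in the frame of drying_rack between -0.078 and 0.078 m and y of apple_ring_3 in the frame of drying_rack between -0.078 and 0.078 m and y of apple_ring_4 in the frame of drying_rack between -0.078 and 0.078 m and linear speed of skewer below 0.02 m/s); the robot touches nothing.
It fails at once if the gripper's fingers touch an apple ring (contact force between the fingers and apple_ring_1 above 0.5 N or contact force between the fingers and apple_ring_2 above 0.5 N or contact force between the fingers and apple_ring_3 above 0.5 N or contact force between the fingers and apple_ring_4 above 0.5 N).
It fails at once if the loaded skewer is disturbed (moved more than 20 mm) (distance of loaded_skewer from where it was at the start of the episode above 0.02 m).
It fails at once if the jam jar, the mug or the egg timer is moved more than 30 mm (distance of any of jam_jar, mug, egg_timer from where it was at the start of the episode above 0.03 m).
It also fails if it takes over 61 s, if anything falls off the work surface, if the arm or the gripper's body presses on something with over 40 N, if the wrist force passes 120 N, or if a joint passes its speed limit or range.

ROBOT

A 6-joint arm with a two-finger parallel gripper is mounted at the origin on a cart in front of the work surface, level with it; the furniture and walls round the work are solid. World frame = base frame: x ahead of the robot, y to its left, z up, the work surface at z = 0. Lengths are in m, angles in rad, forces in N, time in s.
With the tool pointing down it reaches from about 0.325 to 0.9 m from the base axis. Payload 3.5 kg.
Tool frame: the origin (TCP) lies at the very end of the fingers, on their centre line; the grasp point (between the pads) lies 19 mm behind it; z points along the fingers, y is the direction in which the jaws open and shut (so a half turn about z gives the same grasp; the last joint's range is limited). The gripper opens to 85 mm and grips with 20 to 120 N. Pads are 22 mm wide; open, the fingers measure 114 mm over their backs; the gripper's body (76 mm by 85 mm) begins 54 mm behind the grasp point. The pads swing forward as they close: fully open they stand 13 mm farther back than shut.
Start: joints at [-1.207, 0.276, -0.026, 1.268, 0, 1.467], TCP at [0.281, -0.558, 0.231] pointing down, gripper open.
Joint ranges: [-3.12, 3.12], [-0.85, 1.88], [-1.08, 1.24], [-1.95, 2.15], [-1.57, 1.53], [-3.14, 3.14]. Speed limits (rad/s): [2.57, 2.57, 3.14, 3.14, 3.14, 3.14].

INTERFACE

Orientations are given as [roll, pitch, yaw] about the fixed x, y, z axes, in that order (R = Rz(yaw) Ry(pitch) Rx(roll)).
In Python, from workcell import observe, camera, close_job gives the robot as it stands.
- The arm moves only by the shell command python3 -m creep 'ROWS' [OPENING]. ROWS is JSON, a list of rows, each a list of 2 entries, a list of its own where there are three numbers: the shift along the tool's x, y, z in cm, then the turn about the tool's z in degrees. In form: [[[dx, dy, dz], twist], ...]. A call has 1 to 10 rows; each row shifts and turns the commanded pose from where the row before left it, along the tool's axes as they then stand; what a row does not reach is not made up. A row lasts 1/8 s, in which the tool goes at most 62.5 mm and 10.7 degrees, less where a joint would pass 70% of its speed; a pose out of reach is approached as far as the arm can. A call with a gripper value outside its range is refused whole. OPENING is the finger opening in cm, from 0 to 8.54, set as the call begins (- or left out, the last holds). The fingers move at their own pace and stop on an object; the grip force is fixed at half the most. Time passes only in rows, so rows that do not move let the fingers close. It gives the time, the measured TCP pose, the force and the opening at its end, in the units of the state.
- observe(): the state, without advancing time (a new reading comes with each control period).
- camera(name): name is "scene" or "top" or "wrist"; returns a dict with "img" (384x512x3 uint8, red, green, blue), "fx", "fy", "cx", "cy" (pixels), "k1" (the pictures are not rectified: a ray, as slopes to the right and down, at radius r is drawn at 1 + k1 r^2 times it, then the intrinsics apply), "origin" and "rotation" of the camera in the world; the wrist camera has in their place "hand_eye" (4x4, takes a point from camera to tool coordinates, whose origin is the TCP and whose axes are the flange's). Camera axes: x right, y down, z forward; pixel columns grow to the right and rows downward; lengths in m; the calibration is good to about 2 mm. A picture is of the moment at which its call begins: read the wrist's pose just before it. There is no depth.
- close_job(): hands the job in, once; it reports no verdict.
The state is a dict: "clock": time; "joint_positions": joint angles; "qd": joint speeds; "tau": joint torques, N m; "tcp_pos": TCP position; "tcp_rot": TCP orientation; "ft_force": force on the tool from outside, world axes, zero at the start; "wrist_torque": the same for the moment, N m; "grip_width": finger opening in m.
Only numpy, scipy, OpenCV 4.12 (cv2) and the standard library are available. Lean on these libraries where they do the work, as an engineer would, in place of code of your own. Each camera call takes 0.05 s, during which the arm holds its last target.

## Working session

There is one attempt and no reset: what is moved stays moved. The work goes in short steps, Python scripts to look and compute and a shell command to move; the robot and the scene stay as the last step left them, time stands still between calls to the robot, and variables do not carry over. Pictures are saved under pics/ and viewed, and the job is handed in when it is done.

```bash
ls; mkdir -p pics; python3 - <<'E'
from workcell import observe, camera
import cv2
s=observe();print(s)
for n in("scene","top","wrist"):
    c=camera(n);cv2.imwrite(f"pics/{n}0.png",cv2.resize(c["img"][:,:,::-1],(800,600),interpolation=cv2.INTER_CUBIC))
    print(n,{k:v for k,v in c.items() if k!="img"})
E
```

```text
pics
{'clock': 0.0, 'joint_positions': array([-1.20741454e+00,  2.77141338e-01, -2.78655667e-02,  1.26798871e+00,
       -1.88368178e-05,  1.46739381e+00]), 'qd': array([ 0.00117805,  0.00028188, -0.00041635,  0.00097396,  0.00048791,
        0.00072185]), 'tau': array([-2.31001895e-04, -4.45511127e+01,  2.95202315e+01,  1.65139820e-02,
       -9.75040371e-05, -2.88183386e-06]), 'tcp_pos': array([ 0.28097209, -0.55742656,  0.23016172]), 'tcp_rot': array([-3.13940317e+00, -2.08270108e-04,  4.66784091e-01]), 'ft_force': array([-0.40513964,  0.10446287, -0.93276932]), 'wrist_torque': array([-0.008257  , -0.06627379, -0.04577592]), 'grip_width': 0.08535621237880564}
scene {'fx': 398.9923733690397, 'fy': 398.9923733690397, 'cx': 259.18882954755975, 'cy': 190.08799701303178, 'k1': 0.015299328720653042, 'origin': array([-0.23715227, -0.7569197 ,  1.00198958]), 'rotation': array([-2.25566097,  0.01592092, -0.80868724])}
top {'fx': 483.33149739432156, 'fy': 483.33149739432156, 'cx': 248.34558966872743, 'cy': 191.72233403932822, 'k1': -0.04481523952201102, 'origin': array([0.38612909, 0.01553097, 1.57037736]), 'rotation': array([-3.03557752,  0.00627259, -1.54700362])}
wrist {'fx': 270.3044179095454, 'fy': 270.3044179095454, 'cx': 253.49576984130528, 'cy': 196.06616487198474, 'k1': -0.04923114897581021, 'hand_eye': array([[-2.52951639e-04, -9.46519041e-01, -3.22647859e-01,
         8.22625778e-02],
       [ 9.99999965e-01, -2.64879988e-04, -6.93535728e-06,
        -1.38953945e-04],
       [-7.88985133e-05, -3.22647850e-01,  9.46519075e-01,
        -1.42748748e-01],
       [ 0.00000000e+00,  0.00000000e+00,  0.00000000e+00,
         1.00000000e+00]])}
```

View pics/scene0.png

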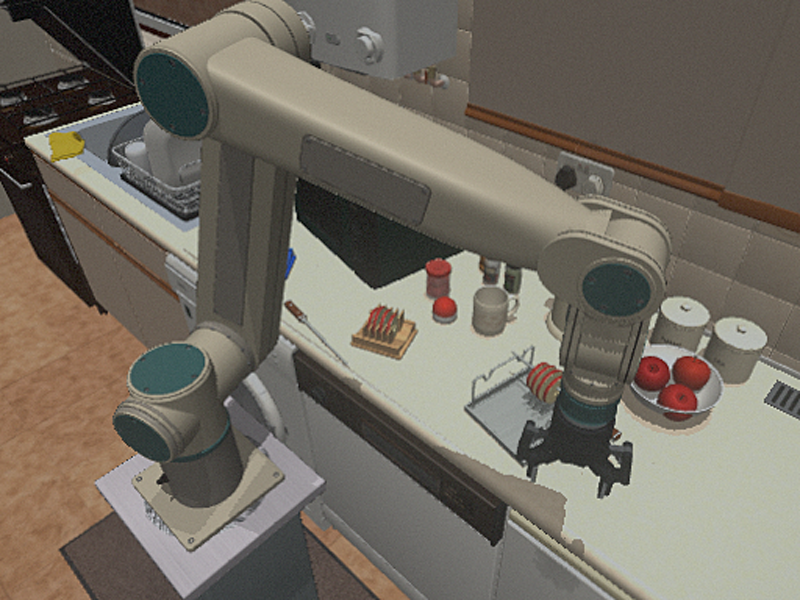

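View pics/top0.png

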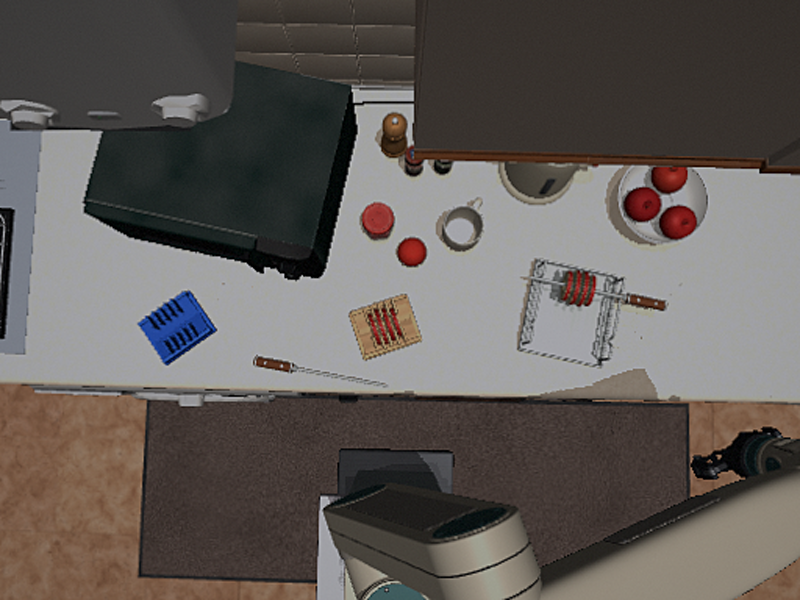

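View pics/wrist0.png

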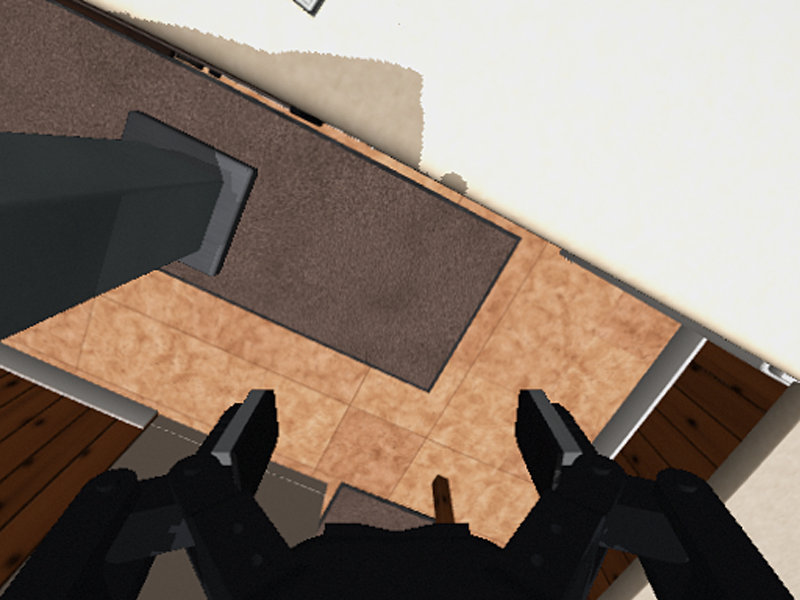

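The top view (800x600) shows the skewer at (254-388, 357-386), handle on the left. There are two candidate guides: the wooden one at (386,326) holding red-skinned rings, and a blue one at (177,327). The wooden guide fits the description. The rack is at (572,312), with the loaded skewer in its upper pair of notches, so the lower pair is free. Next I'll look at enlarged crops.

```bash
cat > h.py <<'E'
import numpy as np, cv2
from scipy.spatial.transform import Rotation as R
from workcell import observe, camera
def cam(n):
    s=observe(); c=camera(n)
    if n=="wrist":
        T=np.eye(4);T[:3,:3]=R.from_euler('xyz',s["tcp_rot"]).as_matrix();T[:3,3]=s["tcp_pos"]
        T=T@c["hand_eye"];c["Rm"]=T[:3,:3];c["o"]=T[:3,3]
    else: c["Rm"]=R.from_euler('xyz',c["rotation"]).as_matrix();c["o"]=c["origin"]
    return c
def proj(c,P):
    p=(np.atleast_2d(P)-c["o"])@c["Rm"]; q=p[:,:2]/p[:,2:]; q=q*(1+c["k1"]*(q**2).sum(1,keepdims=True))
    return q*[c["fx"],c["fy"]]+[c["cx"],c["cy"]]
def plane(c,uv,z):
    q0=(np.atleast_2d(uv)-[c["cx"],c["cy"]])/[c["fx"],c["fy"]];q=q0.copy()
    for _ in range(30): q=q0/(1+c["k1"]*(q**2).sum(1,keepdims=True))
    d=np.c_[q,np.ones(len(q))]@c["Rm"].T
    return c["o"]+d*((np.reshape(z,(-1,1))-c["o"][2])/d[:,2:])
def crop(c,x0,y0,w,h,k,fn,pts=None):
    im=c["img"][:,:,::-1].copy()[y0:y0+h,x0:x0+w]; im=cv2.resize(im,None,fx=k,fy=k,interpolation=cv2.INTER_CUBIC)
    if pts is not None:
        for p in pts: cv2.circle(im,(int((p[0]-x0+.5)*k),int((p[1]-y0+.5)*k)),2,(0,255,0),-1)
    for i in range(0,w,20): cv2.putText(im,str(x0+i),(int(i*k),8),0,.3,(0,255,255),1);cv2.line(im,(int(i*k+k/2),10),(int(i*k+k/2),16),(0,255,255),1)
    for i in range(0,h,20): cv2.putText(im,str(y0+i),(0,int(i*k)+8),0,.3,(255,0,255),1);cv2.line(im,(20,int(i*k+k/2)),(26,int(i*k+k/2)),(255,0,255),1)
    cv2.imwrite(fn,im)
E
python3 - <<'E'
from h import *
c=cam("top")
crop(c,155,180,120,75,6.6,"pics/t1.png")
crop(c,320,155,120,85,6.6,"pics/t2.png")
s=cam("scene")
crop(s,175,180,110,75,7,"pics/s1.png")
E
```

```text
(no output)
```

View pics/t1.png

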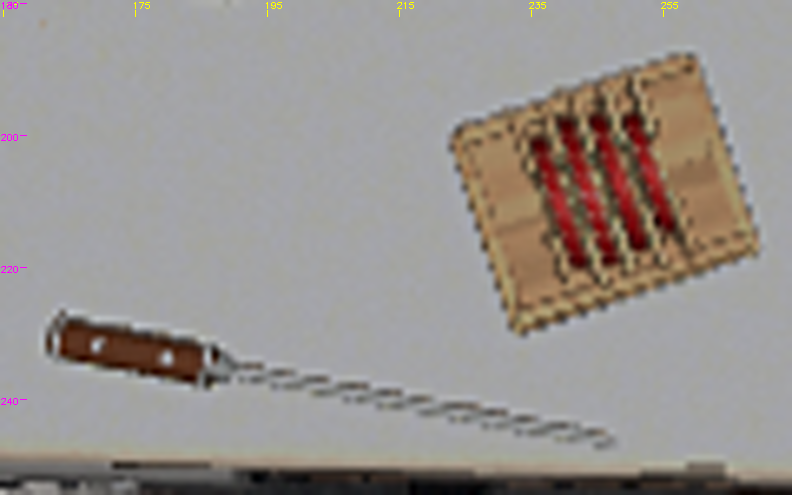

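View pics/t2.png

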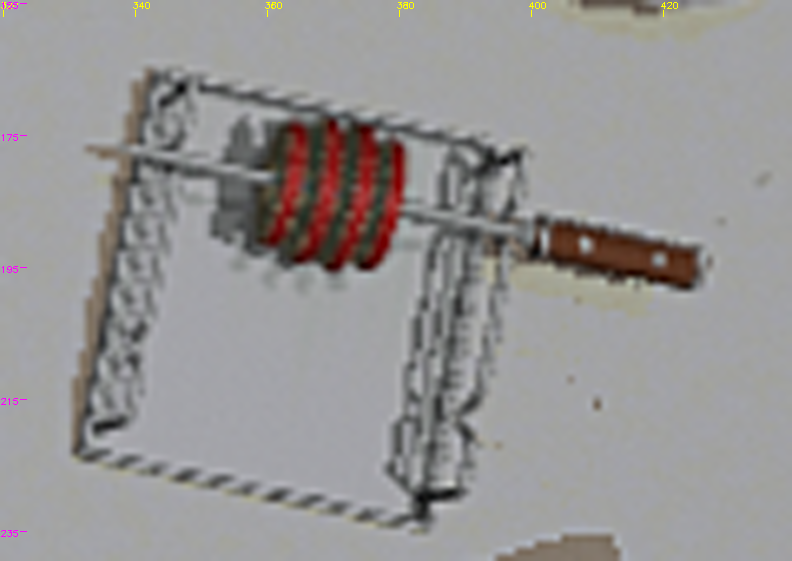

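View pics/s1.png

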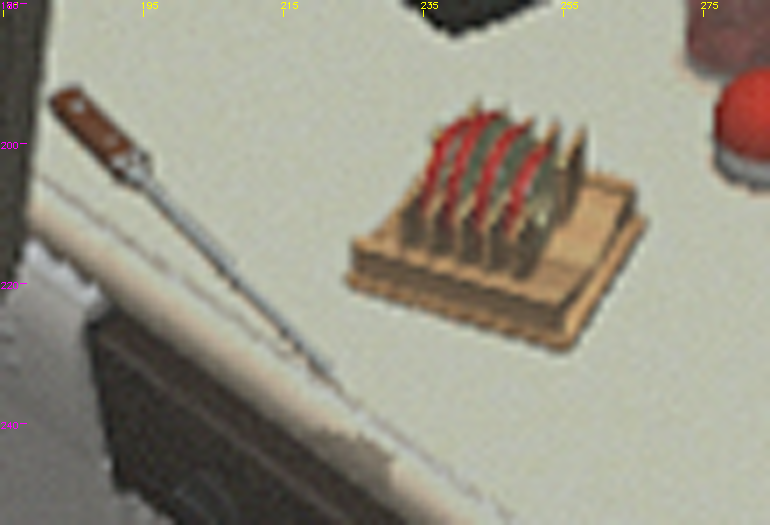

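```bash
python3 - <<'E'
from h import *
c=cam("top")
f=lambda a,x0,y0:np.array(a)/6.6+[x0-.5,y0-.5]
sk=plane(c,f([(58,338),(212,365),(612,441)],155,180),.008);print(sk)
d=sk[2]-sk[0];print(np.linalg.norm(d[:2]),np.degrees(np.arctan2(d[1],d[0])))
g=plane(c,f([(453,138),(692,57),(758,250),(518,332)],155,180),.01);print(g,g.mean(0),np.linalg.norm(np.diff(g,axis=0),axis=1))
for a,b in((0,1),(3,2),(1,2),(0,3)): e=g[b]-g[a];print(np.degrees(np.arctan2(e[1],e[0])))
r=plane(c,f([(148,73),(518,155),(425,525),(82,455)],320,155),.016);print(r,r.mean(0),np.linalg.norm(np.diff(r,axis=0),axis=1))
l=plane(c,f([(90,150),(545,238),(700,268)],320,155),.0735);print(l);d=l[2]-l[0];print(np.degrees(np.arctan2(d[1],d[0])),np.linalg.norm(d))
E
```

```text
[[0.41905869 0.30111774 0.008     ]
 [0.40776787 0.22505332 0.008     ]
 [0.37561149 0.02867918 0.008     ]]
0.27588118093073455 -99.06095683169357
[[ 0.52169554  0.1103001   0.01      ]
 [ 0.56443801 -0.00619289  0.01      ]
 [ 0.47019746 -0.04050068  0.01      ]
 [ 0.42742548  0.07580153  0.01      ]] [0.49593912 0.03485202 0.01      ] [0.1240868 0.1002911 0.1239179]
-69.85139903497097
-69.80819806405769
-159.99622231606986
-159.89966176289403
[[ 0.64391411 -0.27326076  0.016     ]
 [ 0.60742559 -0.45620644  0.016     ]
 [ 0.42469348 -0.40918998  0.016     ]
 [ 0.455012   -0.24171193  0.016     ]] [ 0.5327613  -0.34509228  0.016     ] [0.18654902 0.18868379 0.17020021]
[[ 0.5968281  -0.23515771  0.0735    ]
 [ 0.55990353 -0.45124327  0.0735    ]
 [ 0.54732691 -0.52503778  0.0735    ]]
-99.6906038665044 0.2940762165791309
```

Confirmed: the wooden guide with four red-skinned rings, the empty skewer and the free front notches. I'll move over the rack for a close look.

```bash
python3 -m creep '[[[3,-0.9,0],0],[[4.4,-1.3,0],0],[[4.4,-1.3,0],0],[[4.4,-1.3,0],0],[[4.4,-1.3,0],0],[[4,-1.2,0],0],[[2,-0.6,0],0],[[0,0,0],0],[[0,0,0],0]]'; python3 - <<'E'
from h import *
c=cam("wrist");print(observe()["clock"]);np.save("rack.npy",{k:c[k] for k in c},allow_pickle=True)
crop(c,0,0,512,384,1.56,"pics/w1.png")
E
```

```text
clock: 1.42
tcp_pos: [0.4826, -0.3686, 0.2312]
tcp_rot: [3.141, 0.001, 0.466]
ft_force: [-0.8, 0.8, -0.0]
grip_width: 0.0854
1.475
```

View pics/w1.png

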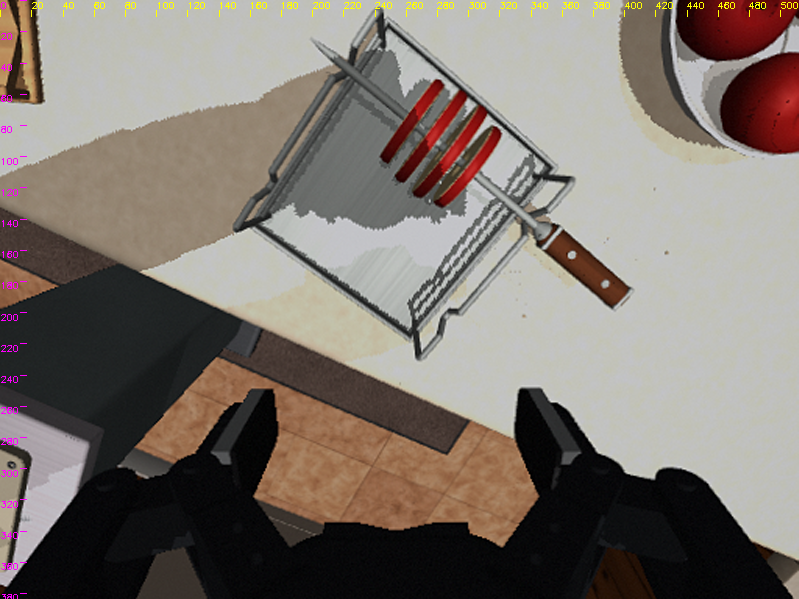

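Rack clear: free notches near (180,125) and (285,205), in camera pixels. I'll enlarge them.

```bash
python3 - <<'E'
from h import *
c=np.load("rack.npy",allow_pickle=True).item()
crop(c,145,70,95,85,8,"pics/w1a.png")
crop(c,250,155,100,75,8,"pics/w1b.png")
E
```

```text
(no output)
```

View pics/w1a.png

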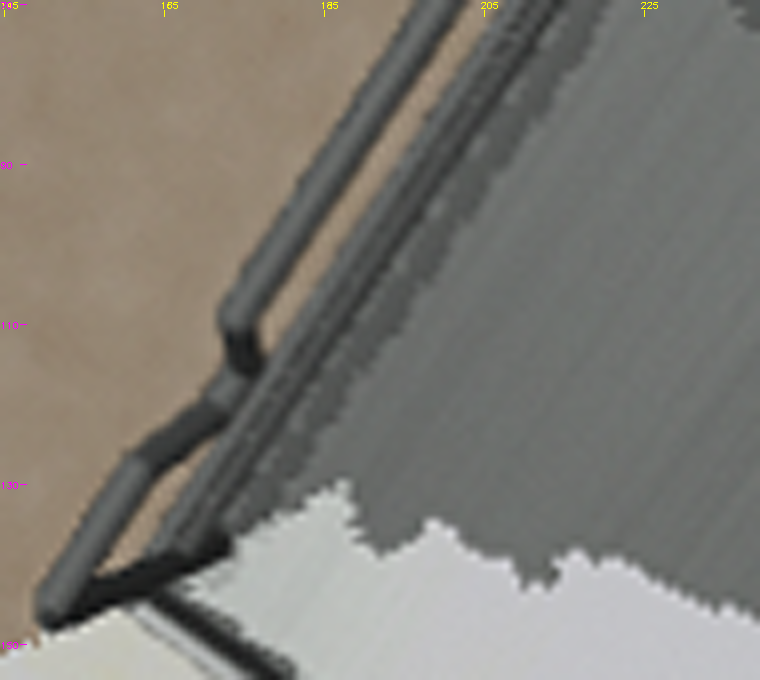

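View pics/w1b.png

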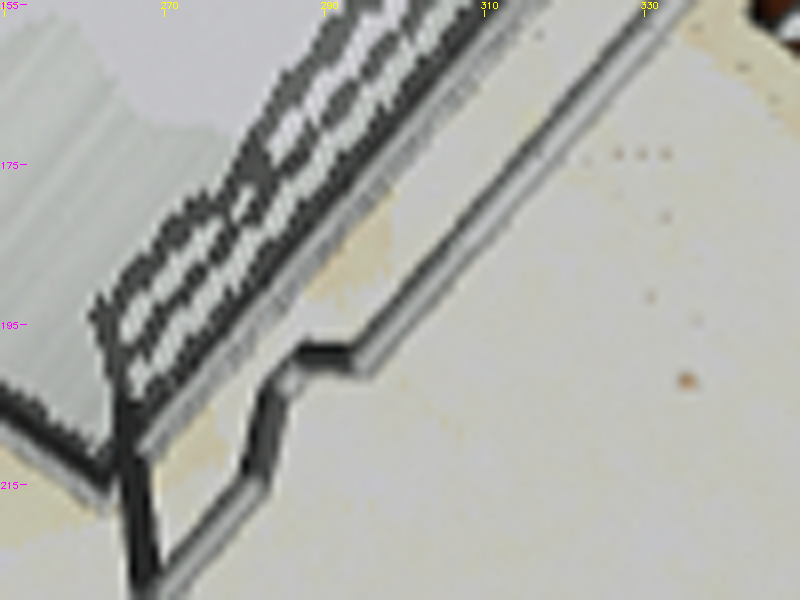

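```bash
python3 - <<'E'
from h import *
from scipy.optimize import least_squares
c=np.load("rack.npy",allow_pickle=True).item()
M=np.array([[-34,80,87.5],[-42,80,68],[-50,80,68],[-58,80,87.5],[-34,-80,87.5],[-42,-80,68],[-50,-80,68],[-58,-80,87.5]])/1e3
uv=np.array([[174.1,108],[175.1,115.4],[172,119.3],[162,127.3],[294.5,199.5],[287,199.8],[284.3,203],[282.3,214.5]])
def P(p): 
    a=p[2];Rz=np.array([[np.cos(a),-np.sin(a),0],[np.sin(a),np.cos(a),0],[0,0,1]]);return M@Rz.T+[p[0],p[1],0]
r=least_squares(lambda p:(proj(c,P(p))-uv).ravel(),[.533,-.345,-.17]);print(r.x,np.degrees(r.x[2]));print(r.fun.reshape(-1,2).round(1))
x,y,a=r.x;print("free notch",x-.046*np.cos(a),y-.046*np.sin(a))
# loaded skewer line
l=plane(c,np.array([[313/1.56,42/1.56],[550/1.56,235/1.56],[622/1.56,297/1.56]])-.3,.0735);print(l);d=l[0]-l[2];print(np.degrees(np.arctan2(d[1],d[0]))-90)
E
```

```text
[ 0.534935   -0.34644043 -0.19204025] -11.003095840937227
[[ 0.4  0.4]
 [ 0.4 -1.2]
 [-0.4  0.9]
 [ 0.1  0.3]
 [ 0.2 -0.4]
 [ 1.  -1.1]
 [-0.6  0.6]
 [-1.2  0.2]]
free notch 0.4897806256781141 -0.3376607738716421
[[ 0.59859679 -0.25156012  0.0735    ]
 [ 0.56241369 -0.45207138  0.0735    ]
 [ 0.54813791 -0.52742703  0.0735    ]]
-10.36540285350118
```

```bash
python3 -m creep '[[[2.3,-3.9,0],-10],[[2.95,-3.4,0],-10],[[3.5,-2.8,0],-10],[[3.9,-2.2,0],-10],[[4.25,-1.5,0],-10],[[4.4,-0.7,0],-10],[[4.5,0.1,0],-10],[[4.4,0.85,0],-10],[[4.2,1.6,0],-10],[[3.9,2.3,0],-10]]'; python3 -m creep '[[[0.5,0.5,0],-10],[[0,0,0],-10],[[0,0,0],-10],[[0,0,0],-10],[[0,0,0],-10],[[0,0,0],0],[[0,0,0],0]]' ;python3 - <<'E'
from h import *
c=cam("wrist");print(observe()["clock"]);np.save("gd.npy",{k:c[k] for k in c},allow_pickle=True)
crop(c,0,0,512,384,1.56,"pics/w2.png")
E
```

```text
clock: 2.72
tcp_pos: [0.5156, 0.0806, 0.2315]
tcp_rot: [3.141, 0.001, 2.216]
ft_force: [-0.2, -0.5, -0.1]
grip_width: 0.0856
clock: 3.6
tcp_pos: [0.5165, 0.0868, 0.2314]
tcp_rot: [-3.141, 0.0, 3.081]
ft_force: [0.8, -0.4, 0.7]
grip_width: 0.0855
3.65
```

View pics/w2.png

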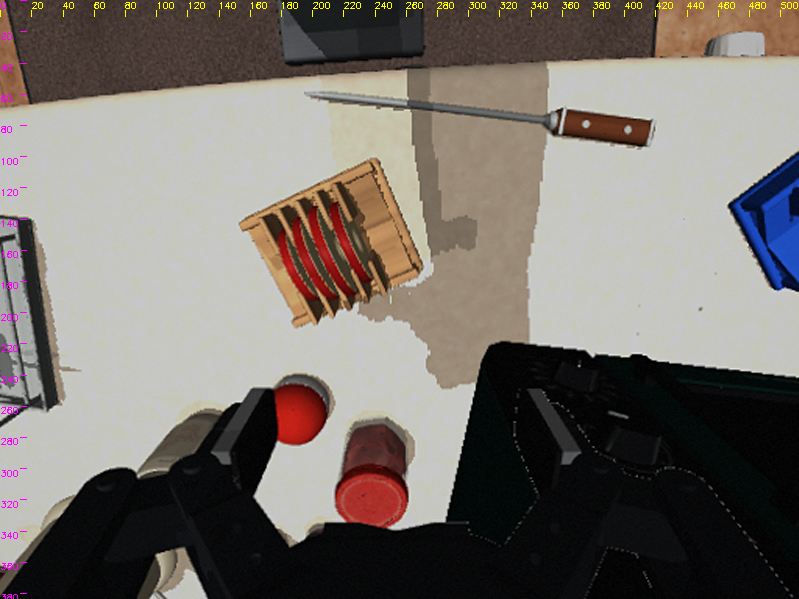

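The skewer runs from (195,59) to (415,85) and the guide spans (152-270, 100-210). Now enlarging both.

```bash
python3 - <<'E'
from h import *
c=np.load("gd.npy",allow_pickle=True).item()
crop(c,150,95,125,120,5,"pics/w2a.png")
crop(c,190,50,130,45,6,"pics/w2b.png")
crop(c,300,50,130,45,6,"pics/w2c.png")
E
```

```text
(no output)
```

View pics/w2a.png

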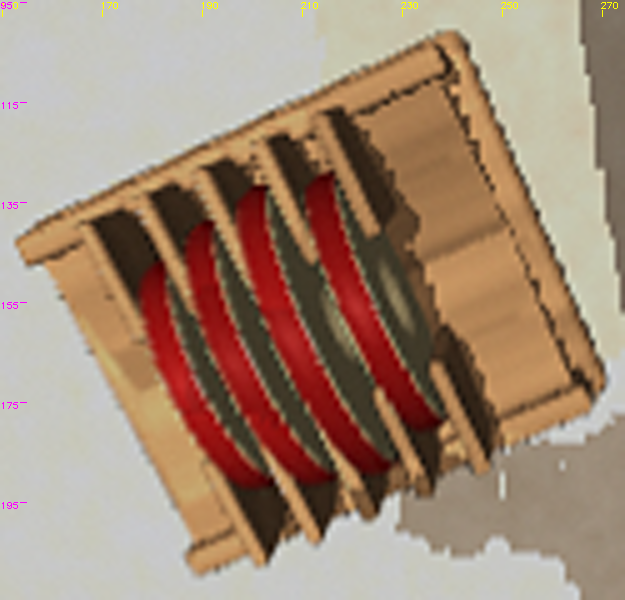

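View pics/w2b.png

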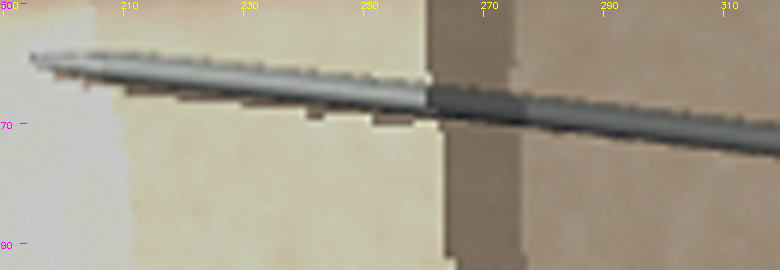

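View pics/w2c.png

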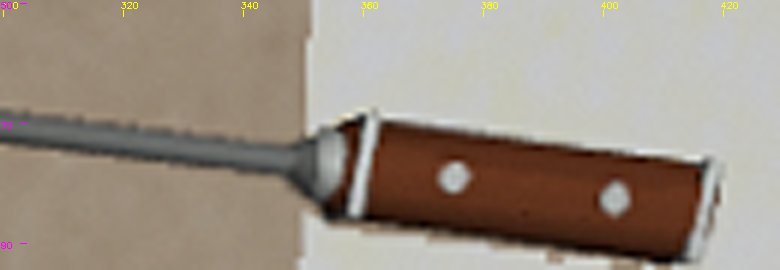

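```bash
python3 - <<'E'
from h import *
from scipy.optimize import least_squares
c=np.load("gd.npy",allow_pickle=True).item()
f=lambda a,k,x0,y0:np.array(a)/k+[x0-.5,y0-.5]
ys=[30,15,0,-15,-30]
M=np.array([[-46,y,64] for y in ys]+[[46,y,64] for y in ys]+[[-16,30,64],[-16,15,64],[16,30,64],[16,15,64]])/1e3
uv=f([(335,107),(265,140),(207,170),(147,195),(88,225),(485,470),(425,492),(370,517),(317,540),(262,562),(372,235),(312,260),(440,365),(382,392)],5,150,95)
def T(p,M): 
    a=p[2];Rz=np.array([[np.cos(a),-np.sin(a),0],[np.sin(a),np.cos(a),0],[0,0,1]]);return M@Rz.T+[p[0],p[1],0]
r=least_squares(lambda p:(proj(c,T(p,M))-uv).ravel(),[.496,.035,.35],loss='soft_l1');print(r.x,np.degrees(r.x[2]));print((proj(c,T(r.x,M))-uv).round(1))
B=np.array([[x,y,z] for x in(-52,52) for y in(-64,64) for z in(0,)])/1e3
pts=list(proj(c,T(r.x,M)))+list(proj(c,T(r.x,B)))
t=np.linspace(0,2*np.pi,60)
for y,D,h in((-22.5,62,46),(-7.5,70,50),(7.5,75,53),(22.5,67,48)):
  for rr in (D/2,10):
    C=np.c_[rr*np.cos(t),np.full(60,y+4),h+rr*np.sin(t)]/1e3; pts+=list(proj(c,T(r.x,C)))
crop(c,150,95,125,120,5,"pics/w2d.png",pts)
sk=plane(c,f([(32,57)],6,190,50).tolist()+f([(362,166),(703,212)],6,300,50).tolist(),[.008,.008,.008]);print(sk)
d=sk[0]-sk[2];print(np.linalg.norm(d),np.degrees(np.arctan2(d[1],d[0])),np.linalg.norm(sk[0]-sk[1]))
np.save("guide.npy",r.x)
E
```

```text
[0.49599739 0.03428967 0.3324727 ] 19.049282259716247
[[-2.   0.6]
 [-0.2 -0.6]
 [-0.6 -1.3]
 [-0.5 -1. ]
 [-0.3 -1.7]
 [ 0.4  1.2]
 [ 1.   1.4]
 [ 0.7  0.9]
 [ 0.1  0.7]
 [ 0.2  0.6]
 [ 1.7  0.2]
 [ 1.8  0.3]
 [-0.6 -0.4]
 [-0.7 -1. ]]
[[0.37413009 0.0224001  0.008     ]
 [0.40691381 0.22770786 0.008     ]
 [0.41908292 0.3025678  0.008     ]]
0.28375112597133784 -99.1154002404959 0.207908755988913
```

View pics/w2d.png

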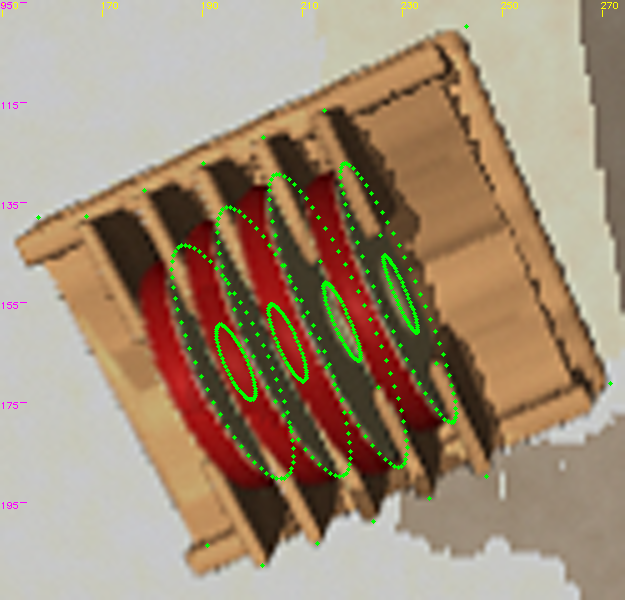

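```bash
python3 - <<'E'
from h import *
from scipy.optimize import least_squares
c=np.load("gd.npy",allow_pickle=True).item()
f=lambda a,k,x0,y0:np.array(a)/k+[x0-.5,y0-.5]
ys=[30,15,0,-15,-30]
uv=f([(335,107),(265,140),(207,170),(147,195),(88,225),(485,470),(425,492),(370,517),(317,540),(262,562)],5,150,95)
bc=f([(455,32),(605,385),(18,240),(193,572)],5,150,95)
def T(p,M): 
    a=p[2];Rz=np.array([[np.cos(a),-np.sin(a),0],[np.sin(a),np.cos(a),0],[0,0,1]]);return M@Rz.T+[p[0],p[1],0]
def Fm(p): return T(p,np.array([[-p[3],y/1e3,p[4]] for y in ys]+[[p[3],y/1e3,p[4]] for y in ys]))
def Bm(p,z): return T(p,np.array([[-.052,.064,z],[.052,.064,z],[-.052,-.064,z],[.052,-.064,z]]))
r=least_squares(lambda p:(proj(c,Fm(p))-uv).ravel(),[.496,.035,.35,.046,.064]);print("fingers free",r.x,np.degrees(r.x[2]),np.abs(r.fun).max())
r=least_squares(lambda p:(proj(c,Bm(p,p[3]))-bc).ravel(),[.496,.035,.35,.01]);print("base",r.x,np.degrees(r.x[2]),r.fun.round(1))
E
```

```text
fingers free [0.49466037 0.03548333 0.33324478 0.04395903 0.06966425] 19.09351950643745 1.2797106193708032
base [0.49797167 0.03197449 0.35645038 0.01070776] 20.423102486257413 [-1.1 -0.3  0.5  1.6 -0.3 -0.6  1.2 -0.8]
```

```bash
python3 - <<'E'
from h import *
c=np.load("gd.npy",allow_pickle=True).item();t=cam("top")
for z in(0,.05,.1,.15,.2,.25): print(z,plane(t,[(207.5,177.5)],z)[0,:2].round(3),plane(t,[(54,133)],z)[0,:2].round(3),plane(c,[(314,220.5)],z)[0,:2].round(3),plane(c,[(425,227.5)],z)[0,:2].round(3))
E
```

```text
0 [0.597 0.164] [0.735 0.684] [0.604 0.173] [0.628 0.347]
0.05 [0.59 0.16] [0.724 0.663] [0.582 0.162] [0.602 0.313]
0.1 [0.583 0.155] [0.713 0.642] [0.559 0.151] [0.576 0.279]
0.15 [0.577 0.15 ] [0.702 0.62 ] [0.536 0.14 ] [0.55  0.245]
0.2 [0.57  0.145] [0.691 0.599] [0.513 0.129] [0.523 0.211]
0.25 [0.563 0.141] [0.68  0.578] [0.49  0.119] [0.497 0.176]
```

```bash
python3 -m creep '[[[2.9,3.8,0],0],[[2.9,3.8,0],0],[[2.9,3.8,0],0],[[2.9,3.7,0],0],[[0,0,1],-10.5],[[0,0,1],-10.5],[[0,0,1.5],-10.5],[[0,0,1.5],-10.5],[[0,0,1.5],-10.5],[[0,0,1.5],-10.5]]'; python3 -m creep '[[[0,0,1.5],-10.5],[[0,0,1],-10.5],[[0,0,0],0],[[0,0,0],0]]' ;python3 - <<'E'
from h import *
c=cam("wrist");s=observe();print(s["clock"],s["joint_positions"])
P=np.array([[.3741,.0224,.008],[.4058,.2199,.008],[.4191,.3026,.008],[.4098,.2446,.008]])
crop(c,0,0,512,384,1.56,"pics/w3.png",proj(c,P))
p=s["tcp_pos"];a=s["tcp_rot"][2];d=np.array([.4098,.2446])-p[:2];print(p,np.degrees(a)%360,"dx,dy cm",100*(d@[np.cos(a),np.sin(a)]),100*(d@[np.sin(a),-np.cos(a)]))
E
```

```text
clock: 4.95
tcp_pos: [0.4093, 0.2449, 0.151]
tcp_rot: [-3.141, 0.0, -2.094]
ft_force: [0.2, -0.0, 0.3]
grip_width: 0.0857
clock: 5.45
tcp_pos: [0.4095, 0.245, 0.1267]
tcp_rot: [-3.141, 0.0, -1.735]
ft_force: [0.1, 0.6, 1.2]
grip_width: 0.0854
5.5 [ 4.03519518e-01  9.81401903e-02 -4.78027015e-01  9.93482207e-01
 -1.51960693e-05 -1.00333665e+00]
[0.40969771 0.24504756 0.12694649] 260.6069372344573 dx,dy cm 0.04248694921620103 -0.01739594406862499
```

View pics/w3.png

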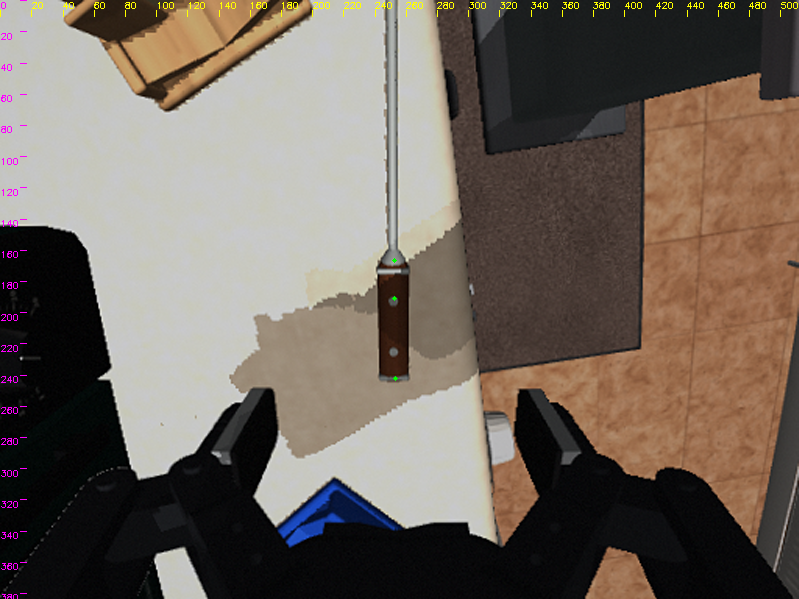

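```bash
python3 -m creep '[[[0,0,2.5],0],[[0,0,2.5],0],[[0,0,2.5],0],[[0,0,2.5],0],[[0,0,1.5],0],[[0,0,0.6],0],[[0,0,0.3],0],[[0,0,0],0]]'; python3 -m creep '[[[0,0,0],0],[[0,0,0],0],[[0,0,0],0],[[0,0,0],0],[[0,0,0],0],[[0,0,0],0]]' 1.0
```

```text
clock: 6.5
tcp_pos: [0.4098, 0.2451, 0.0028]
tcp_rot: [-3.141, 0.001, -1.733]
ft_force: [-0.3, 0.4, -0.6]
grip_width: 0.0852
clock: 7.25
tcp_pos: [0.4097, 0.2451, 0.0028]
tcp_rot: [-3.141, 0.001, -1.732]
ft_force: [-0.0, -0.8, 4.8]
grip_width: 0.0184
```

```bash
python3 -m creep '[[[0,0,0],0],[[0,0,0],0],[[0,0,-0.5],0],[[0,0,-1.5],0],[[0,0,-2],0],[[0,0,-2],0],[[0,0,-2],0],[[0,0,0],0],[[0,0,0],0]]' ;python3 - <<'E'
from h import *
c=cam("wrist");s=observe();t=cam("scene");print(s["clock"],s["grip_width"],s["ft_force"],s["wrist_torque"])
crop(c,0,0,512,384,1.56,"pics/w4.png")
crop(t,170,170,120,80,6.5,"pics/s4.png")
E
```

```text
clock: 8.38
tcp_pos: [0.4087, 0.2447, 0.082]
tcp_rot: [3.141, -0.0, -1.732]
ft_force: [0.2, -0.2, -0.6]
grip_width: 0.0181
8.425 0.018687378676308434 [-0.03644006  0.62894233 -0.82483678] [ 0.01291834 -0.0245525  -0.02554476]
```

View pics/w4.png

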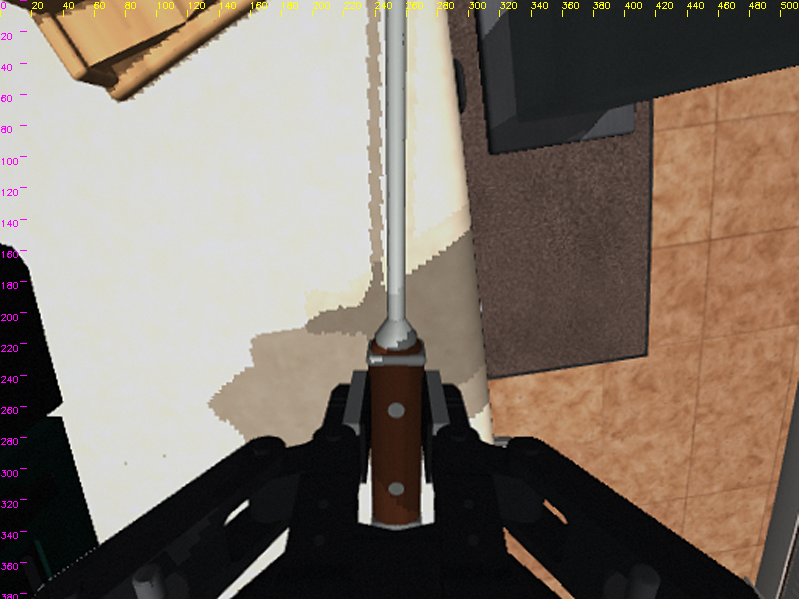

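View pics/s4.png

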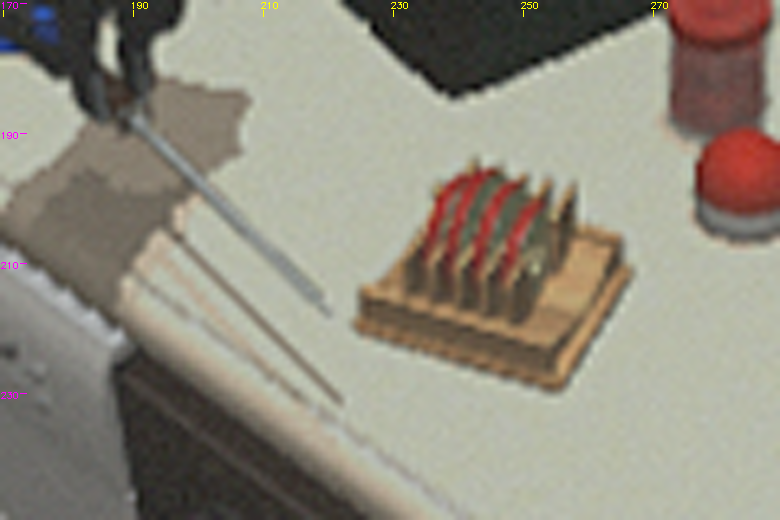

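```bash
python3 - <<'E'
from h import *
t=cam("scene");tp=cam("top");s=observe();w=cam("wrist")
p=s["tcp_pos"];a=s["tcp_rot"][2]
e=np.array([np.cos(a),np.sin(a),0])
for dr in(0,.005,.01,.015,.02):
    tip=np.array([p[0],p[1],p[2]+.0052])+e*.225;tip[2]-=dr
    print(dr,proj(t,tip).round(1),proj(tp,tip).round(1))
crop(t,205,205,35,27,22,"pics/s5.png"); crop(tp,180,220,75,35,10,"pics/t5.png")
crop(w,235,0,40,230,2.6,"pics/w5.png")
E
```

```text
0 [[220.9 217.3]] [[249.  247.7]]
0.005 [[221.  218.4]] [[249.  247.6]]
0.01 [[221.1 219.5]] [[249.  247.6]]
0.015 [[221.2 220.6]] [[249.  247.6]]
0.02 [[221.3 221.7]] [[249.1 247.6]]
```

View pics/s5.png

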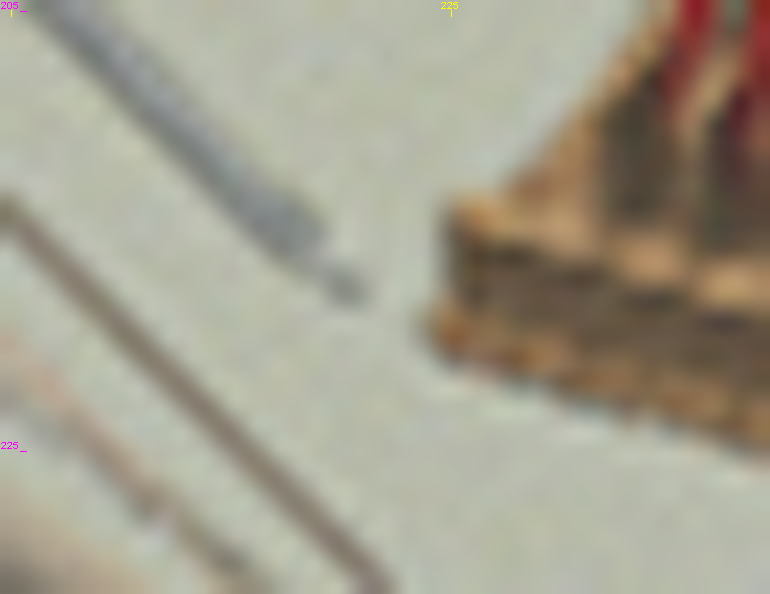

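View pics/t5.png

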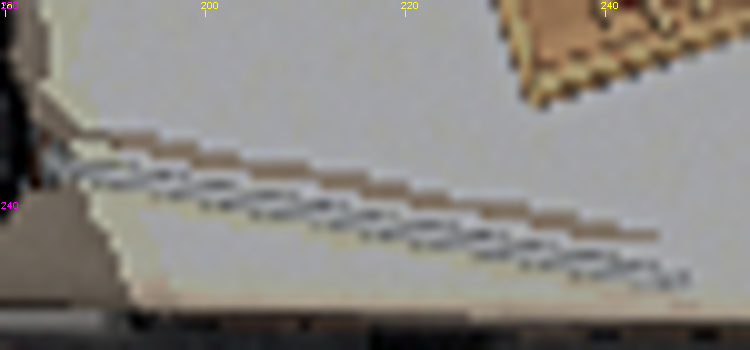

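```bash
python3 -m creep '[[[-2,0.8,0],0],[[-2.9,1.1,0],0],[[-2.8,1.1,0],0],[[0,0,0],-9.5],[[0,0,0],-10],[[0,0,0],-9.5],[[0,0,1.2],0],[[0,0,2.4],0],[[0,0,0],0],[[0,0,0],0]]' ;cat > chk.py <<'E'
from h import *
s=observe();p=s["tcp_pos"];a=s["tcp_rot"][2]
G=np.array([.496,.034]);e=np.array([np.cos(np.radians(-70.3)),np.sin(np.radians(-70.3))]);n=np.array([-e[1],e[0]])
d=p[:2]-G
print(s["clock"],"along",d@e,"lateral(n)",d@n,"yaw",np.degrees(a),"z",p[2],"axis z",p[2]+.0052,"f",s["ft_force"],"w",s["grip_width"])
sk=np.array([np.cos(a),np.sin(a)])
print("tip lateral",(d+.225*sk)@n,"tip along",(d+.225*sk)@e)
E
python3 chk.py; python3 - <<'E'
from h import *
c=cam("wrist");t=cam("scene");tp=cam("top")
crop(c,150,0,220,250,2.4,"pics/w6.png")
crop(t,170,170,120,80,6.5,"pics/s6.png");crop(tp,160,180,120,75,6.6,"pics/t6.png")
E
```

```text
clock: 9.88
tcp_pos: [0.3919, 0.3256, 0.0462]
tcp_rot: [3.141, -0.0, -1.227]
ft_force: [0.0, -0.9, -0.8]
grip_width: 0.0184
9.875 along -0.3096378871627121 lateral(n) 0.0002744889478352719 yaw -70.32736654085215 z 0.046180256176627146 axis z 0.05138025617662714 f [ 0.02866849 -0.88522484 -0.75741391] w 0.018371277341482698
tip lateral 0.00016702079730243277 tip along -0.08463791282805444
```

View pics/w6.png

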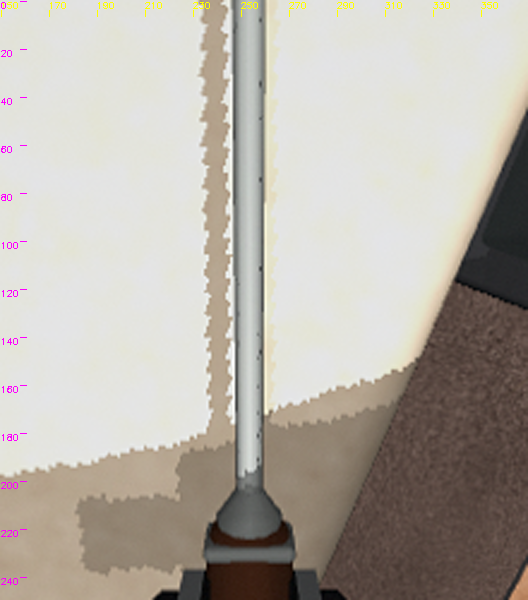

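View pics/s6.png

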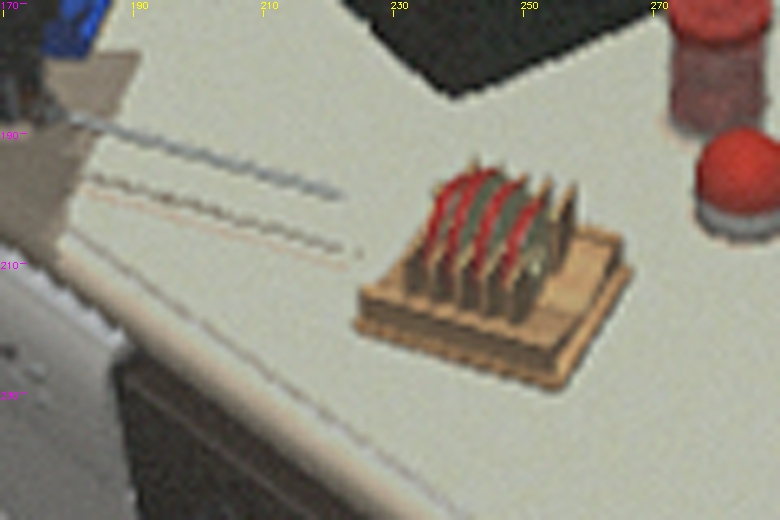

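View pics/t6.png

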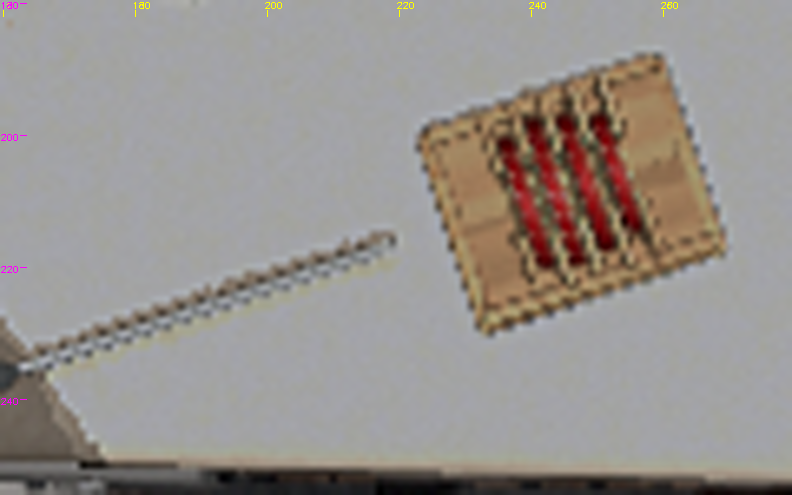

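```bash
python3 - <<'E'
from h import *
tp=cam("top");t=cam("scene");s=observe();p=s["tcp_pos"];a=s["tcp_rot"][2];e=np.array([np.cos(a),np.sin(a),0])
b=p+[0,0,.0052]
L=np.array([b+e*q for q in np.linspace(.04,.225,12)]+[b+e*q for q in np.linspace(.23,.38,12)])
print(proj(tp,L[11]),proj(t,L[11]))
def T(M):
    y=np.radians(19.7);Rz=np.array([[np.cos(y),-np.sin(y),0],[np.sin(y),np.cos(y),0],[0,0,1]]);return M@Rz.T+[.496,.034,0]
th=np.linspace(0,np.pi,25)
pts=[]
for y,D,h in((-22.5,62,46),(-7.5,70,50),(7.5,75,53),(22.5,67,48)):
    pts+=[np.c_[D/2*np.cos(th),np.full(25,y),h+D/2*np.sin(th)]/1e3]
pts+=[np.array([[x,y,z] for x in(-52,52) for y in(-64,64) for z in(0,14)])/1e3]
W=np.vstack([T(q) for q in pts]);W=np.vstack([W,L])
crop(tp,160,180,120,75,6.6,"pics/t7.png",proj(tp,W));crop(t,200,170,85,75,8,"pics/s7.png",proj(t,W))
E
```

```text
[[220.60057819 216.04849099]] [[224.32733875 199.32048362]]
```

View pics/t7.png

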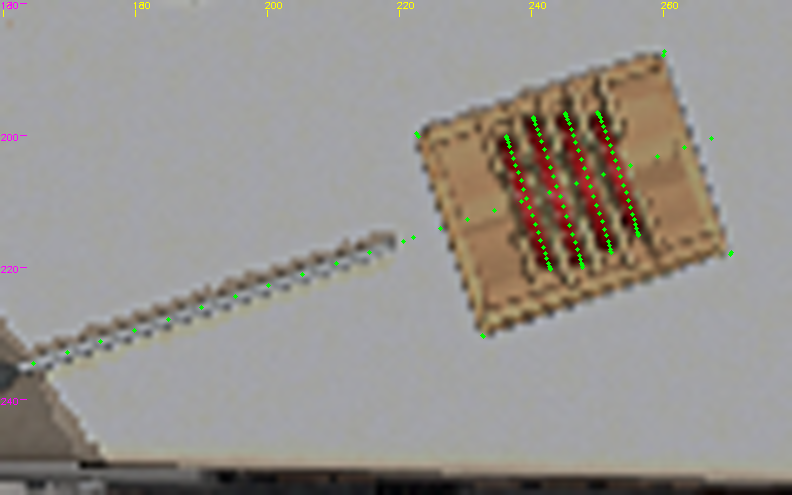

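View pics/s7.png

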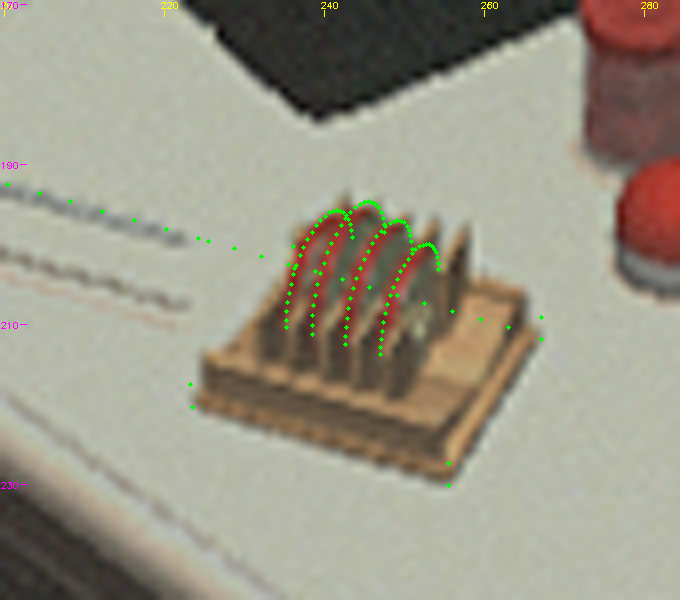

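Overlays agree in both views, with the rings, guide outline and skewer line all matching. I'll insert in two stages.

```bash
python3 -m creep '[[[1.2,0,0],0],[[1.5,0,0],0],[[1.5,0,0],0],[[1.3,0,0],0],[[1,0,0],0],[[1,0,0],0],[[1,0,0],0],[[1,0,0],0],[[0,0,0],0]]' ;python3 chk.py; python3 - <<'E'
from h import *
c=cam("wrist");t=cam("scene")
crop(c,130,0,260,250,2.4,"pics/w8.png")
crop(t,200,170,85,75,8,"pics/s8.png")
E
```

```text
clock: 11.25
tcp_pos: [0.4243, 0.2357, 0.0463]
tcp_rot: [3.142, 0.0, -1.227]
ft_force: [0.4, -0.1, -1.1]
grip_width: 0.0187
11.25 along -0.21410860523401015 lateral(n) 0.00046645478275632313 yaw -70.31095665802233 z 0.046292377800385975 axis z 0.05149237780038597 f [ 0.43573947 -0.14810475 -1.10198831] w 0.018688738751375486
tip lateral 0.00042342808758002656 tip along 0.010891390651997592
```

View pics/w8.png

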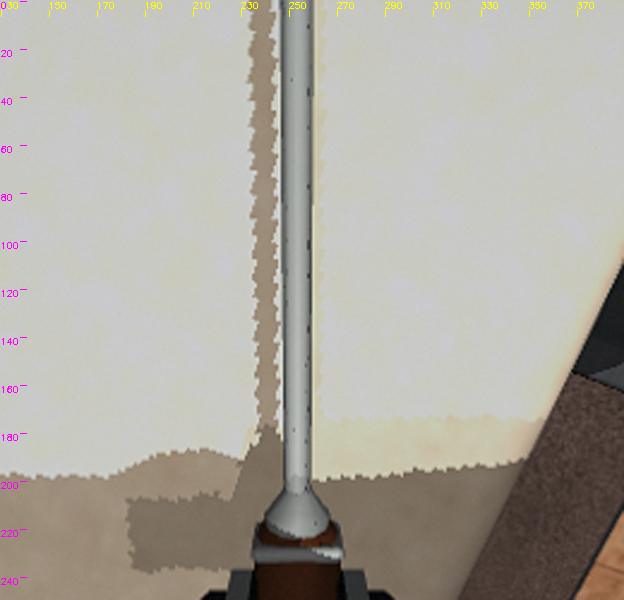

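View pics/s8.png

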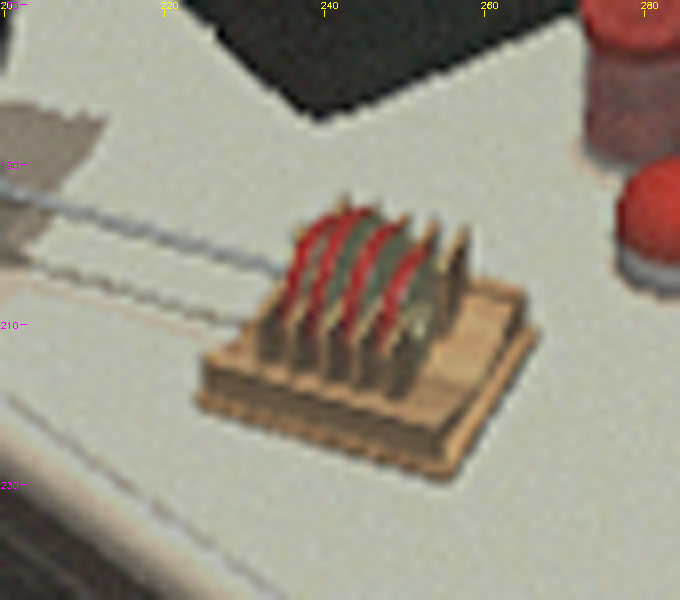

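Tip about mid-guide, no force and no ring displaced. I'll continue through.

```bash
python3 -m creep '[[[1,0,0],0],[[1.2,0,0],0],[[1.2,0,0],0],[[1.2,0,0],0],[[1.2,0,0],0],[[1.2,0,0],0],[[1.2,0,0],0],[[1.2,0,0],0],[[0,0,0],0]]' ;python3 chk.py; python3 - <<'E'
from h import *
c=cam("wrist");t=cam("scene");tp=cam("top")
crop(c,130,0,260,250,2.4,"pics/w9.png")
crop(t,200,170,85,75,8,"pics/s9.png");crop(tp,160,180,120,75,6.6,"pics/t9.png")
E
```

```text
clock: 12.48
tcp_pos: [0.4563, 0.1471, 0.0464]
tcp_rot: [-3.141, 0.0, -1.228]
ft_force: [-0.1, -0.3, -1.3]
grip_width: 0.0185
12.475 along -0.11984867964065743 lateral(n) 0.0006939874988158568 yaw -70.33581301176713 z 0.046358019644023585 axis z 0.05155801964402358 f [-0.12181543 -0.30185104 -1.25879637] w 0.018534436344319605
tip lateral 0.0005533501396353807 tip along 0.10515127640630095
```

View pics/w9.png

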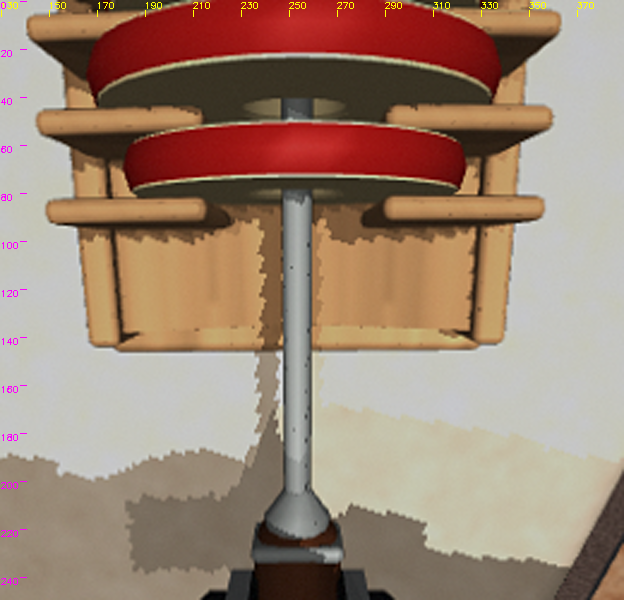

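View pics/s9.png

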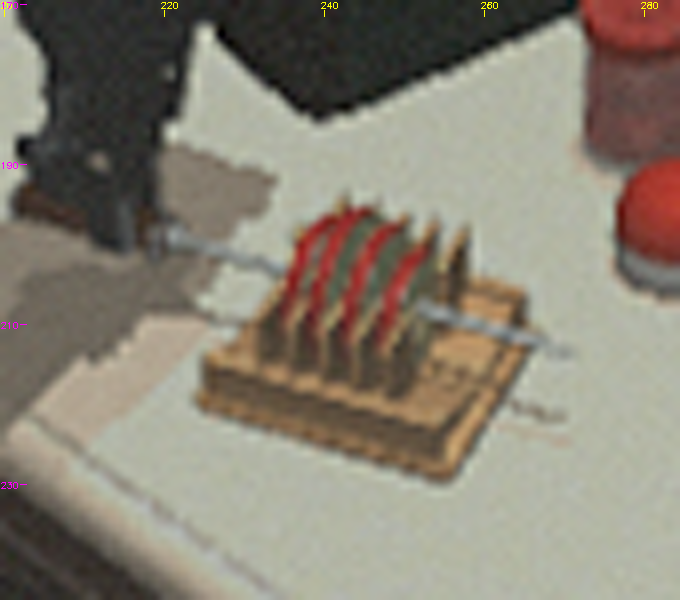

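View pics/t9.png

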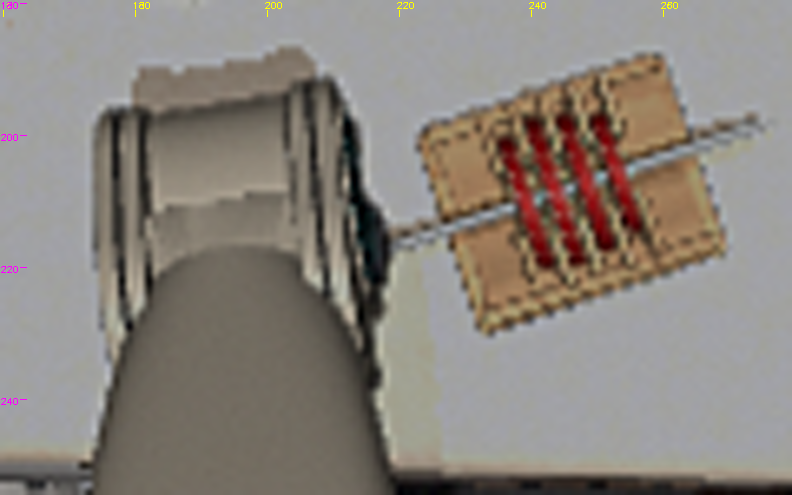

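The shaft runs through all four rings and comes out the far end. Lifting gently.

```bash
python3 -m creep '[[[0,0,0],0],[[0,0,0],0],[[0,0,-0.5],0],[[0,0,-0.5],0],[[0,0,-0.5],0],[[0,0,-0.5],0],[[0,0,-0.8],0],[[0,0,-1],0],[[0,0,-1],0],[[0,0,-1],0]]' ;python3 -m creep '[[[0,0,-1],0],[[0,0,-1],0],[[0,0,-1],0],[[0,0,-1],0],[[0,0,-1],0],[[0,0,-1],0],[[0,0,-0.8],0],[[0,0,-0.4],0],[[0,0,0],0],[[0,0,0],0]]';python3 chk.py; python3 - <<'E'
from h import *
c=cam("wrist");t=cam("scene");tp=cam("top")
crop(c,130,0,260,250,2.4,"pics/w10.png")
crop(t,190,130,105,95,6,"pics/s10.png");crop(tp,160,180,120,75,6.6,"pics/t10.png")
s=observe();p=s["tcp_pos"];a=s["tcp_rot"][2];e=np.array([np.cos(a),np.sin(a),0])
for dr in(0,.01,.02): print(dr,proj(t,p+[0,0,.0052-dr]+e*.225),proj(t,p+[0,0,.0052]+e*.025))
E
```

```text
clock: 13.88
tcp_pos: [0.456, 0.1478, 0.1052]
tcp_rot: [-3.141, -0.0, -1.226]
ft_force: [0.1, 0.5, -1.8]
grip_width: 0.0182
clock: 15.12
tcp_pos: [0.4555, 0.1477, 0.176]
tcp_rot: [3.141, 0.0, -1.226]
ft_force: [-0.9, -0.9, -2.4]
grip_width: 0.0184
15.125 along -0.12072125715873645 lateral(n) 0.00020339714732334896 yaw -70.25519547262225 z 0.17595610880265816 axis z 0.18115610880265817 f [-0.9045722  -0.90822352 -2.3962181 ] w 0.01841085734388228
tip lateral 0.00037934409696323973 tip along 0.10427867404718841
0 [[272.05661695 184.34121176]] [[218.77717927 170.47312573]]
0.01 [[272.0431207  186.69816846]] [[218.77717927 170.47312573]]
0.02 [[272.02976612 189.03274266]] [[218.77717927 170.47312573]]
```

View pics/w10.png

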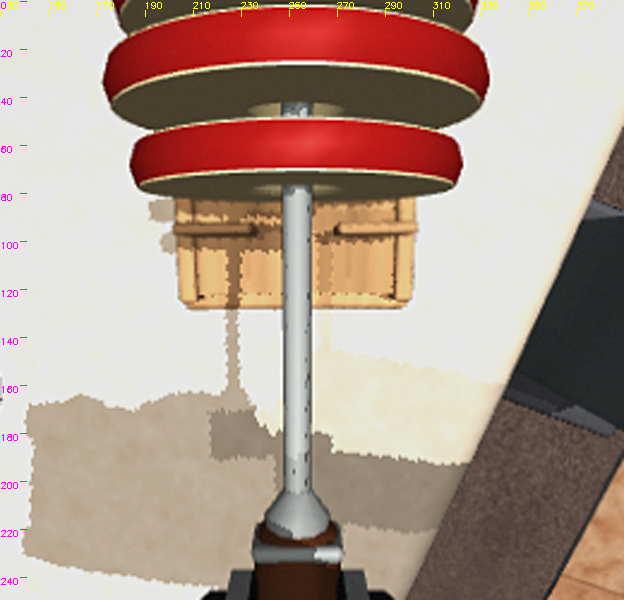

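View pics/s10.png

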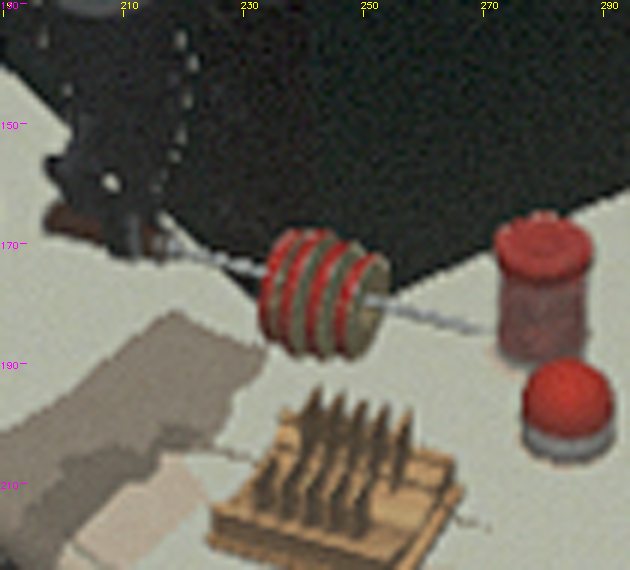

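All four rings are on the skewer and clear of the guide; level. Turn and carry to the rack.

```bash
python3 -m creep '[[[0,0,0],4],[[0,0,0],6],[[0,0,0],7],[[0,0,0],6],[[0,0,0],5],[[0,0,0],2.5],[[0,0,0],0]]'; python3 -m creep '[[[0.7,-0.25,0],0],[[1.5,-0.54,0],0],[[2.3,-0.82,0],0],[[3,-1.07,0],0],[[3.3,-1.18,0],0],[[3.3,-1.18,0],0],[[3.3,-1.18,0],0],[[3.3,-1.18,0],0],[[3.3,-1.18,0],0],[[3,-1.07,0],0]]' ; python3 -m creep '[[[2.6,-0.93,0],0],[[2,-0.71,0],0],[[1.4,-0.5,0],0],[[1,-0.36,0],0],[[0.7,-0.25,0],0],[[0.3,-0.1,0],0],[[0,0,0],0],[[0,0,0],0]]'; cat > chk2.py <<'E'
from h import *
s=observe();p=s["tcp_pos"];a=s["tcp_rot"][2];A=np.array([np.cos(a),np.sin(a)]);B=np.array([np.sin(a),-np.cos(a)])
t=np.radians(-100.8);g=np.array([.4898,-.3377])-.12*np.array([np.cos(t),np.sin(t)])
d=g-p[:2];print(s["clock"],"dx,dy cm",d@A*100,d@B*100,"twist",np.degrees(a)+100.8,"axis z",p[2]+.0052,"f",s["ft_force"].round(1),"w",s["grip_width"])
E
python3 chk2.py; python3 - <<'E'
from h import *
c=cam("wrist");t=cam("scene");tp=cam("top")
s=observe();p=s["tcp_pos"];a=s["tcp_rot"][2];e=np.array([np.cos(a),np.sin(a),0])
r=np.radians(-10.8);ry=np.array([-np.sin(r),np.cos(r),0]);F=np.array([.4898,-.3377,.0735])
L=[F+ry*q for q in np.linspace(-.08,.08,9)]
crop(c,0,0,512,384,1.56,"pics/w11.png",proj(c,L))
L+=[p+[0,0,.0052]+e*.225]
crop(t,280,170,130,100,6,"pics/s11.png",proj(t,L));crop(tp,310,155,120,90,6.6,"pics/t11.png",proj(tp,L))
E
```

```text
clock: 16.15
tcp_pos: [0.4558, 0.1478, 0.1761]
tcp_rot: [3.141, -0.0, -1.758]
ft_force: [-0.1, -0.1, -2.5]
grip_width: 0.0187
clock: 17.4
tcp_pos: [0.4999, -0.1378, 0.1763]
tcp_rot: [-3.142, -0.0, -1.76]
ft_force: [0.2, -0.3, -1.7]
grip_width: 0.0184
clock: 18.4
tcp_pos: [0.5132, -0.2189, 0.1763]
tcp_rot: [3.141, 0.0, -1.758]
ft_force: [0.1, -0.3, -2.0]
grip_width: 0.0182
18.4 dx,dy cm 0.10878530510236481 0.07445411538552775 twist 0.08130655292978872 axis z 0.18148103551889988 f [ 0.1 -0.3 -2. ] w 0.018165308740340957
```

View pics/w11.png

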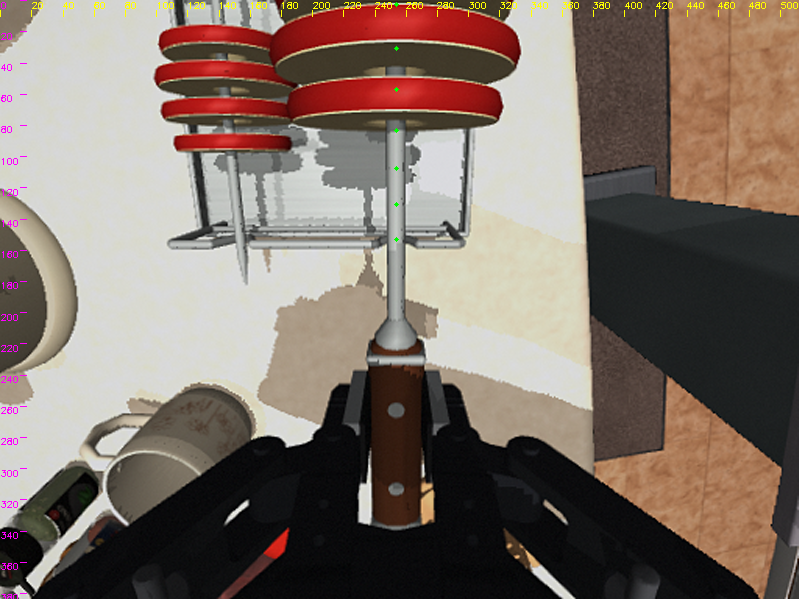

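View pics/s11.png

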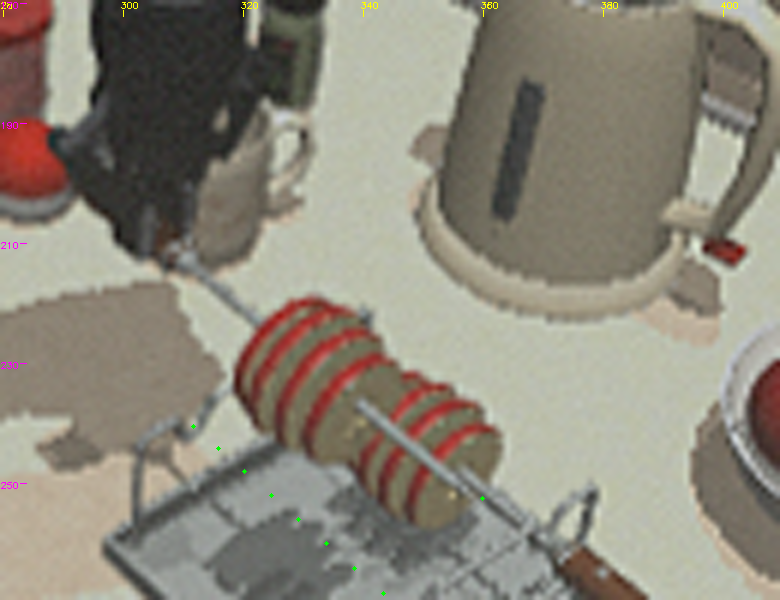

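View pics/t11.png

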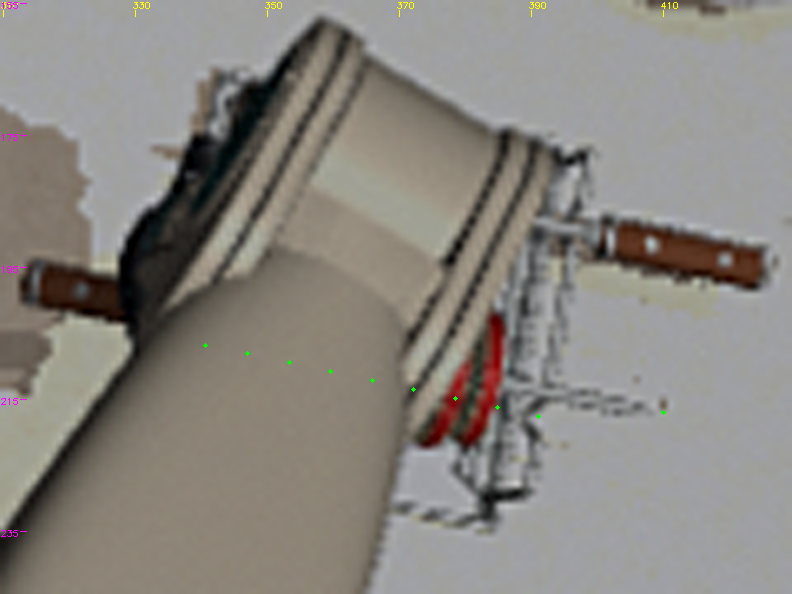

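```bash
python3 - <<'E'
from h import *
c=cam("wrist");t=cam("scene")
r=np.radians(-10.8);ry=np.array([-np.sin(r),np.cos(r),0]);rx=np.array([np.cos(r),np.sin(r),0]);F=np.array([.4898,-.3377,0])
M=[F+ry*.08+rx*x+[0,0,z] for x,z in((-.012,.0875),(-.004,.068),(.004,.068),(.012,.0875))]+[F+ry*.08+[0,0,.0735]]
crop(c,215,130,85,45,9,"pics/w12.png",proj(c,M))
E
```

```text
(no output)
```

View pics/w12.png

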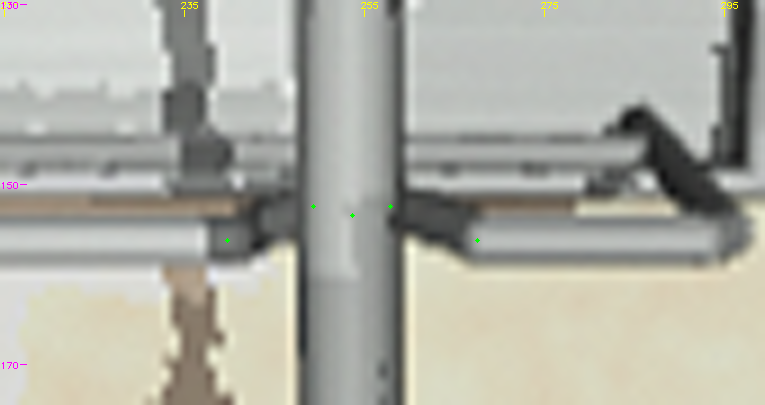

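```bash
python3 -m creep '[[[0,0,0.8],0],[[0,0,1.4],0],[[0,0,1.6],0],[[0,0,1.6],0],[[0,0,1.3],0],[[0,0,0.8],0],[[0,0,0.5],0],[[0,0,0],0],[[0,0,0],0]]'; python3 chk2.py; python3 - <<'E'
from h import *
c=cam("wrist");t=cam("scene");tp=cam("top")
crop(c,130,0,260,250,2.4,"pics/w13.png");crop(t,280,190,130,100,6,"pics/s13.png");crop(tp,310,155,120,90,6.6,"pics/t13.png")
E
```

```text
clock: 19.77
tcp_pos: [0.5138, -0.2197, 0.0969]
tcp_rot: [-3.14, -0.0, -1.758]
ft_force: [-0.2, -0.4, -2.1]
grip_width: 0.0181
19.775 dx,dy cm 0.04363512567494931 0.14559307308667085 twist 0.046797120762590794 axis z 0.10207564978021974 f [-0.2 -0.4 -2.1] w 0.018076841538230675
```

View pics/w13.png

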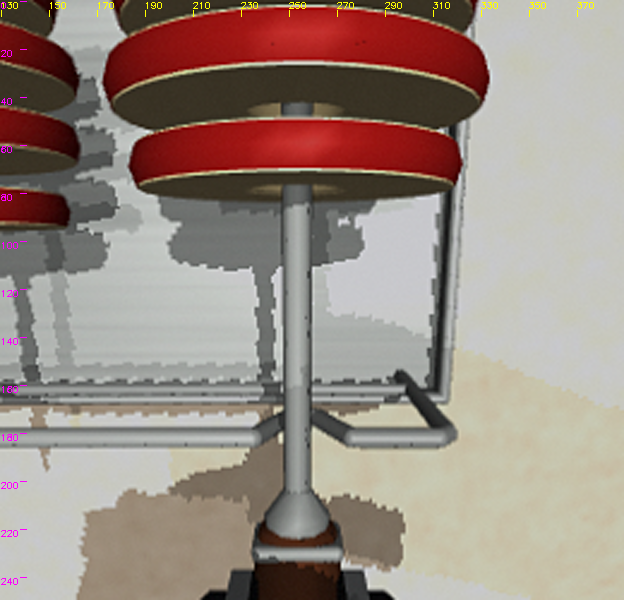

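View pics/s13.png

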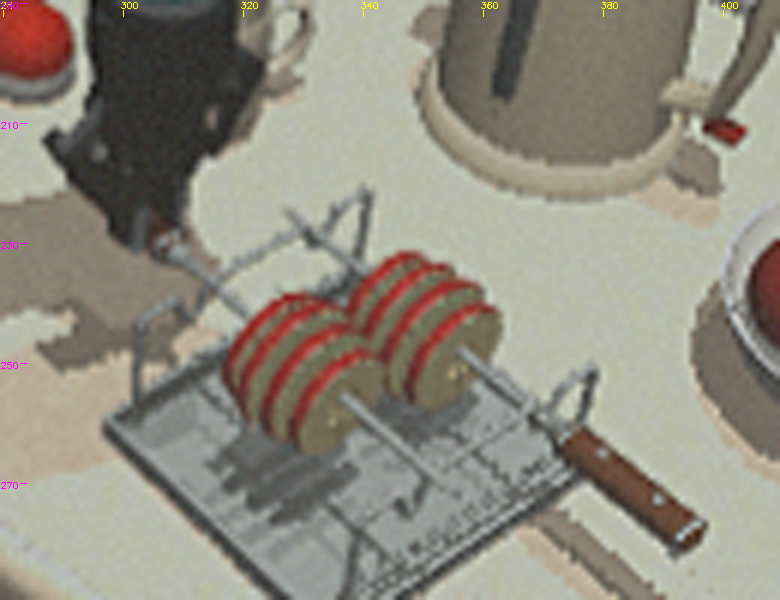

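View pics/t13.png

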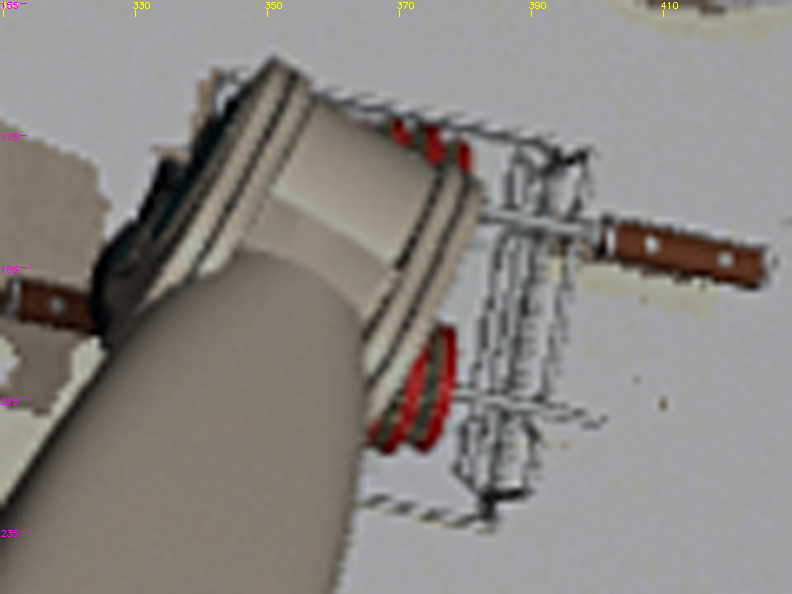

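```bash
python3 -m creep '[[[0,0.1,0],0],[[0,0,0],0]]'; python3 chk2.py; python3 - <<'E'
from h import *
t=cam("scene");tp=cam("top");s=observe();p=s["tcp_pos"];a=s["tcp_rot"][2];e=np.array([np.cos(a),np.sin(a),0])
r=np.radians(-10.8);ry=np.array([-np.sin(r),np.cos(r),0]);rx=np.array([np.cos(r),np.sin(r),0]);F=np.array([.4898,-.3377,0])
M=[F-ry*.08+rx*x+[0,0,z] for x,z in((-.012,.0875),(-.004,.068),(.004,.068),(.012,.0875))]+[p+[0,0,.0052]+e*q for q in(.19,.2,.21,.225)]
crop(t,325,245,50,45,13,"pics/s14.png",proj(t,M));crop(tp,370,195,50,45,13,"pics/t14.png",proj(tp,M))
E
```

```text
clock: 20.18
tcp_pos: [0.5123, -0.2192, 0.0965]
tcp_rot: [-3.141, -0.0, -1.759]
ft_force: [0.1, 1.3, -1.9]
grip_width: 0.0187
20.175 dx,dy cm 0.06180034916609741 -0.012218376886320693 twist 0.04414475204103496 axis z 0.10165447491159917 f [ 0.1  1.3 -1.9] w 0.01869895355851632
```

View pics/s14.png

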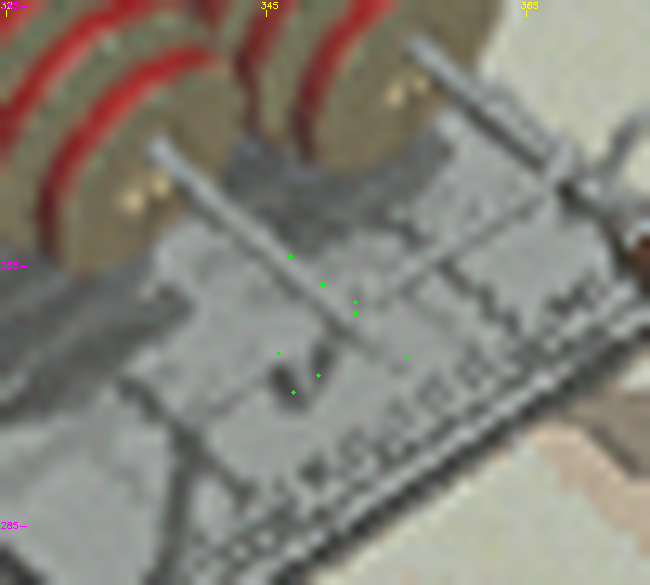

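View pics/t14.png

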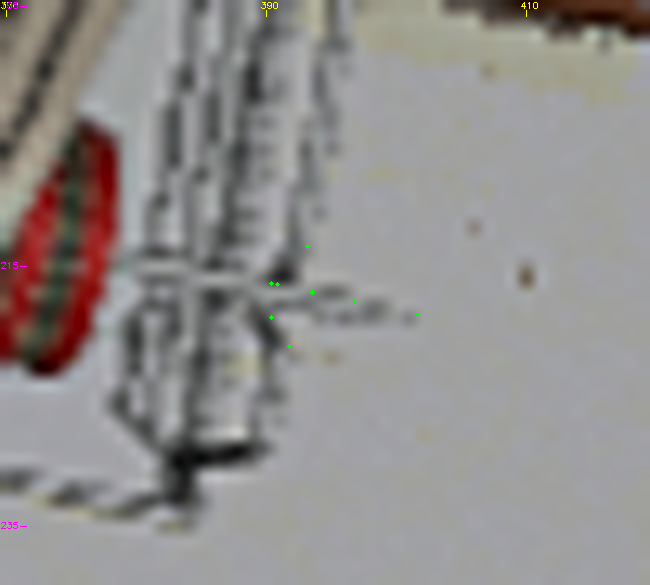

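```bash
python3 -m creep '[[[0,0,0.5],0],[[0,0,0.7],0],[[0,0,0.6],0],[[0,0,0.4],0],[[0,0,0.2],0],[[0,0,0.1],0],[[0,0,0.1],0],[[0,0,0],0],[[0,0,0],0]]'; python3 chk2.py; python3 - <<'E'
from h import *
c=cam("wrist");t=cam("scene")
crop(c,130,0,260,250,2.4,"pics/w15.png");crop(t,280,190,130,100,6,"pics/s15.png")
print(observe()["wrist_torque"])
E
```

```text
clock: 21.4
tcp_pos: [0.5125, -0.2192, 0.0704]
tcp_rot: [-3.141, -0.0, -1.758]
ft_force: [0.5, 0.2, -2.0]
grip_width: 0.0185
21.4 dx,dy cm 0.06032332776442048 0.00529872374026076 twist 0.0492456563413981 axis z 0.0756491280810442 f [ 0.5  0.2 -2. ] w 0.01852622977117197
[0.16902061 0.00233577 0.02990822]
```

View pics/w15.png

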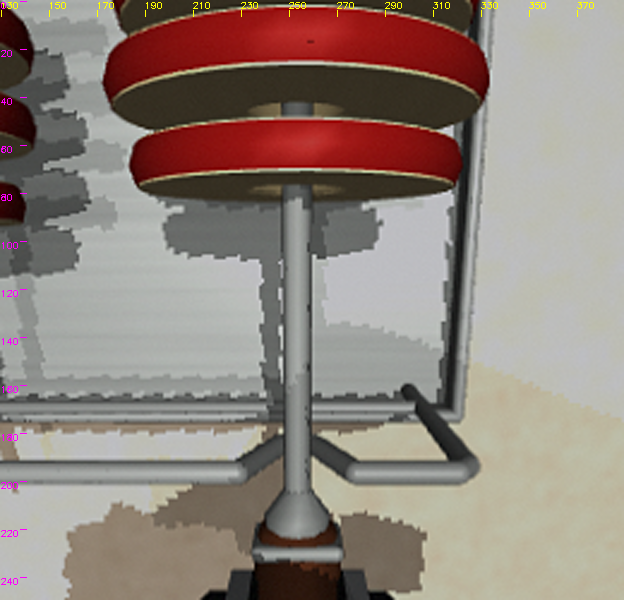

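View pics/s15.png

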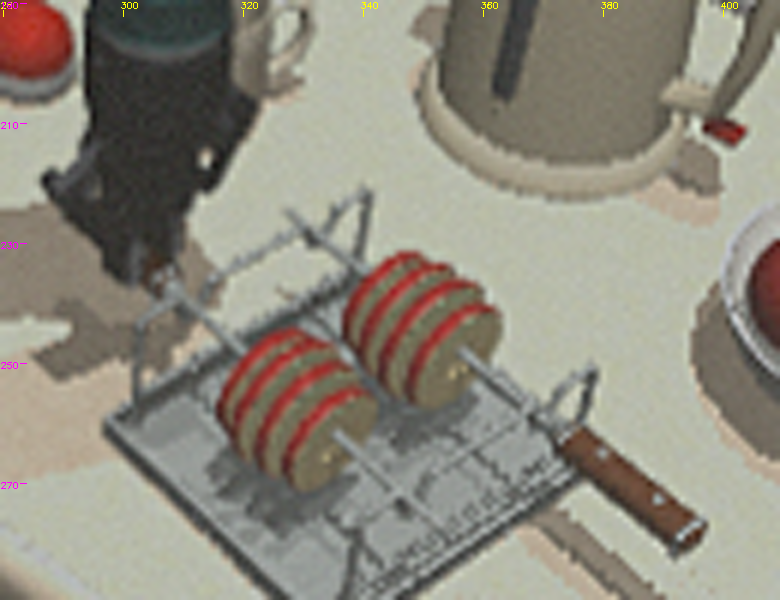

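Shaft is inside both notches, about 2 mm above rest. Lowering to contact.

```bash
python3 -m creep '[[[0,0,0.1],0],[[0,0,0.05],0],[[0,0,0],0],[[0,0,0],0]]'; python3 -c "
from h import *
s=observe();print(s['ft_force'],s['wrist_torque'])"; python3 -m creep '[[[0,0,0.06],0],[[0,0,0],0],[[0,0,0],0]]';python3 -c "
from h import *
s=observe();print(s['ft_force'],s['wrist_torque'])"; python3 chk2.py
```

```text
clock: 22.0
tcp_pos: [0.5124, -0.2192, 0.0688]
tcp_rot: [-3.142, -0.0, -1.758]
ft_force: [0.1, 0.1, -1.1]
grip_width: 0.0183
[ 0.13543657  0.05924764 -1.10092592] [ 0.10441684 -0.00654645  0.01211157]
clock: 22.38
tcp_pos: [0.5124, -0.2192, 0.0682]
tcp_rot: [-3.142, -0.0, -1.758]
ft_force: [0.5, 0.1, -1.8]
grip_width: 0.0183
[ 0.48115795  0.14753102 -1.76428441] [ 0.02677278 -0.03599481 -0.02540845]
22.375 dx,dy cm 0.06015436559200726 -0.003724858377280087 twist 0.047539790894276734 axis z 0.07343832759340241 f [ 0.5  0.1 -1.8] w 0.018251709541615084
```

```bash
python3 -m creep '[[[0,0,0],0],[[0,0,0],0],[[0,0,0],0],[[0,0,0],0]]' 6; python3 -m creep '[[[0,0,-0.5],0],[[0,0,-1],0],[[0,0,-2],0],[[0,0,-3],0],[[0,0,-3],0],[[0,0,-3],0],[[0,0,-2],0],[[0,0,0],0],[[0,0,0],0]]'; python3 - <<'E'
from h import *
c=cam("wrist");t=cam("scene")
r=np.radians(-10.8);ry=np.array([-np.sin(r),np.cos(r),0]);F=np.array([.4898,-.3377,.0735])
M=[F+ry*.095,F-ry*.105]
print(proj(c,M),proj(t,M))
crop(c,0,0,512,384,1.56,"pics/w16.png",proj(c,M));crop(t,280,190,130,100,6,"pics/s16.png",proj(t,M))
E
```

```text
clock: 22.88
tcp_pos: [0.5124, -0.2192, 0.0683]
tcp_rot: [-3.141, -0.0, -1.759]
ft_force: [-0.2, 0.1, 0.0]
grip_width: 0.0601
clock: 24.0
tcp_pos: [0.5119, -0.219, 0.2127]
tcp_rot: [3.141, 0.0, -1.758]
ft_force: [0.0, 0.3, -0.2]
grip_width: 0.0602
[[252.23406365 161.74955807]
 [252.07562082 -65.69289956]] [[308.63971737 237.78791689]
 [354.56623715 278.40828589]]
```

View pics/w16.png

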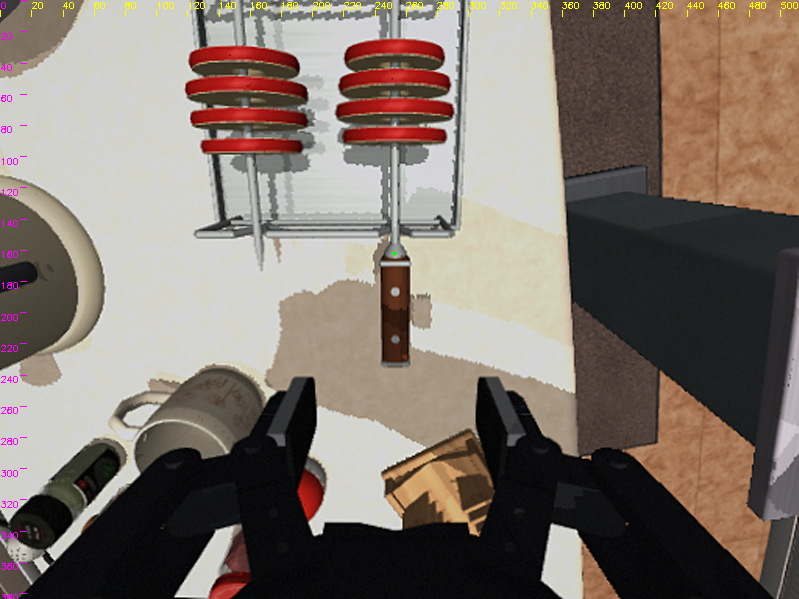

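View pics/s16.png

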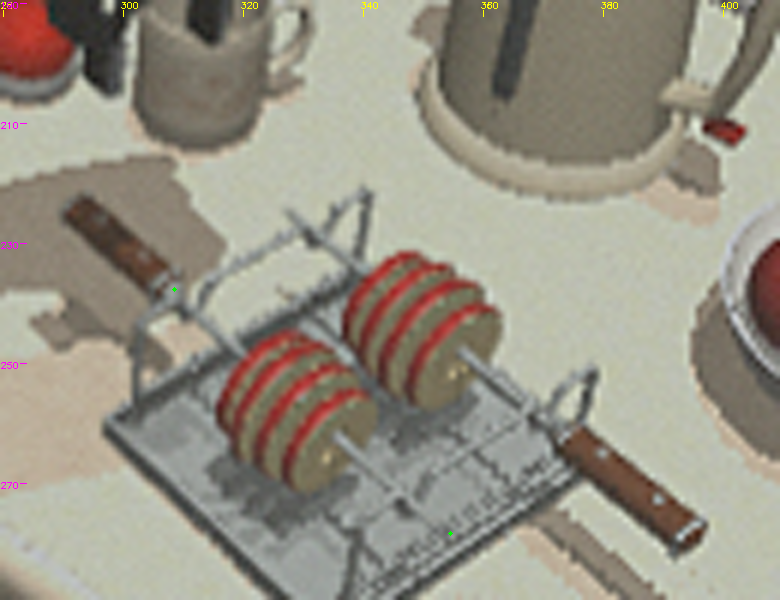

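```bash
python3 - <<'E'
from h import *
np.save("a.npy",cam("scene")["img"])
E
python3 -m creep '[[[0,0,0],0],[[0,0,0],0],[[0,0,0],0],[[0,0,0],0],[[0,0,0],0],[[0,0,0],0],[[0,0,0],0],[[0,0,0],0]]'; python3 - <<'E'
from h import *
from workcell import close_job
b=cam("scene")["img"];d=np.abs(b.astype(int)-np.load("a.npy"))[190:290,280:410];print("scene change",d.max(),d.mean())
crop(cam("top"),310,155,120,90,6.6,"pics/t17.png")
print(close_job())
E
```

```text
clock: 25.15
tcp_pos: [0.5123, -0.2192, 0.2132]
tcp_rot: [-3.142, 0.0, -1.759]
ft_force: [-0.2, -0.2, 0.6]
grip_width: 0.0598
scene change 74 2.7646153846153845
the job is handed in; nothing more can be done
None
```

View pics/t17.png

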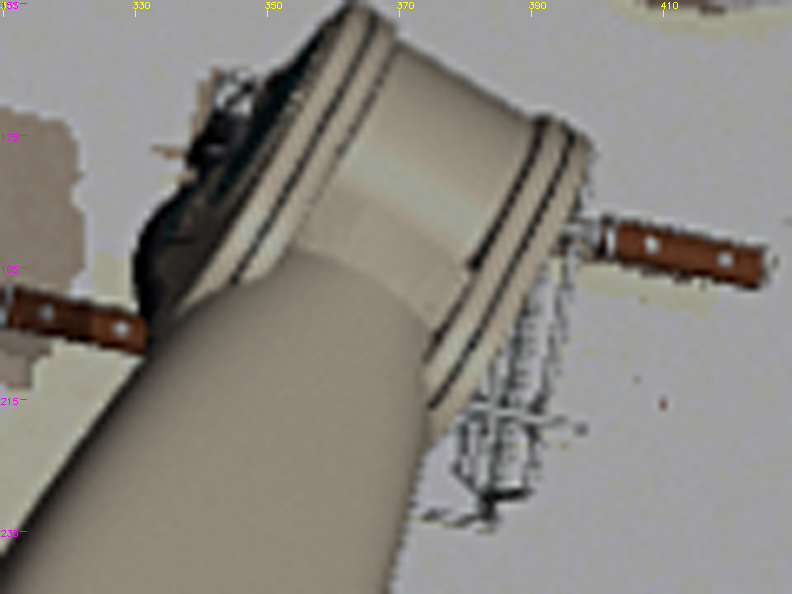

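I threaded the skewer through all four rings where they stood, lifted them out together and laid the skewer in the rack's empty notches. I then withdrew the gripper upwards and handed the job in at about 25 s; no verdict is reported.

**Last checks that passed:** After release, the wrist and scene views showed the handle front on its predicted point. They also showed the shaft in both notches and all four rings hanging between the wire ends. The loaded skewer looked unmoved, and the mug, jam jar and egg timer showed no sign of being touched. The wrist force was near zero.

**Weaker points:**
- **Settling check inconclusive:** two scene pictures taken about 1 s apart differed by 2.8 grey levels on average and 74 at most. I think that is image noise but did not confirm it, so it doesn't prove everything was at rest.
- **Last top view:** the arm hid the rings, so they were not checked from above.
- **Guide angle:** my fits disagreed by about 1.3°. I used a value in between, and the rings went on without any noticeable force.

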